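# Park the top-heavy dial gauge in its dock and lock its ring

## Task

Slide the tall dial gauge along the bench, without lifting it or letting it tip, into the U-shaped dock until its foot is fully home against the end stop. Then, with the dock holding the foot, turn the knurled lock ring on top of the gauge clockwise (seen from above) as far as it goes, leave the gauge upright and home, and let go. Leave the other things on the bench where they are.

Things in the scene. Friction and masses are not known exactly. Their poses are not given: they have to be found in the camera images.
- gauge: Tall top-heavy dial gauge, 0.5 to 1.2 kg, loose. Dark flat foot 140 (its x) x 90 (its y) x 26 mm high; steel column 22 mm thick, 35 mm ahead (+x) of the foot's centre; grey head 46 x 56 mm at 145-201 mm height, white dial on +y, measuring arm over the front to x = 90 mm. Origin: centre of the foot's underside; z up. Push it low at the foot and slowly: pushed high or fast, it tips.
- foot_rear (a point): Centre of the foot's flat rear end face (90 mm wide, 26 mm high), 70 mm behind (-x of) the gauge's origin, 13 mm above the underside. The foot's bare tail behind the column leaves room for a gripper above this end.
- dock: Fixed aluminium U, 18 mm high, no floor: straight rails 95 mm apart inside, 12 mm thick, x = -10 to +70 mm; end stop with inner face at x = +70; wings at the open (-x) end flare to 143 mm inside at x = -50. Origin: on the bench, where the gauge's origin lies when home; its x is the way in, and the gauge's x then points along it. The foot's rear 20 mm then stick out past the wings.
- lock_ring (a joint): turn of the knurled ring on the gauge's top, rad; 0 = loose, grows clockwise seen from above, 1.0 = end stop (locked). Stiff with friction (0.06 N m), stays where it is left.
- ring_top (a point): centre of the top face of the knurled steel ring: 39 mm across, 24 mm high, so its lower edge is 24 mm below this point; under it a 32 mm neck 9 mm high, then the grey head. Free on all sides; a black line on its top marks its turn.
- seal_box: small flat carton 60 x 85 x 28 mm, bystander; origin at centre of underside.
- gear_a: toothed gear lying flat, 66 mm across, 16 mm high, bystander; origin at centre of underside.
- tape_roll: roll of black tape lying flat, 56 mm across, 19 mm high, bystander; origin at centre of underside.
- plug_box: small upright carton 36 x 36 x 74 mm, bystander; origin at centre of underside.
Things that resemble listed ones, but are neither listed nor needed, are in the scene too. There is more than one size of the gauge; the job needs the smaller.

How it is judged:
On the way, in this order (a step that is already met when the one before it is completed fails the run):
1. the gauge's foot is fully home in the dock, upright, the lock ring not yet turned (x of gauge in the frame of dock between -0.006 and 0.006 m and y of gauge in the frame of dock between -0.008 and 0.008 m and angle between gauge's own z axis and vertical below 0.05 rad and value of joint lock_ring below 0.6 rad), for 0.2 s.
2. the lock ring is turned clockwise to its stop (value of joint lock_ring above 0.88 rad), for 0.2 s.
At the end, for the whole second after the job is handed in: The gauge stands upright (within 0.05 rad) on the bench in the dock, its foot within 6 mm of the end stop, within 8 mm of the middle and within 0.09 rad of the dock's direction; the lock ring is turned to at least 0.88 of its 1.0 rad; the gauge is at rest (x of gauge in the frame of dock between -0.006 and 0.006 m and y of gauge in the frame of dock between -0.008 and 0.008 m and angle between the x axis of gauge and the x axis of dock, either way round below 0.09 rad and angle between gauge's own z axis and vertical below 0.05 rad and height (world z) of gauge below 0.006 m and value of joint lock_ring above 0.88 rad and linear speed of gauge below 0.02 m/s); the robot touches nothing.
It fails at once if the gauge tips by more than 0.2 rad (angle between gauge's own z axis and vertical above 0.2 rad).
It fails at once if the gauge is lifted off the bench (origin above 20 mm) (height (world z) of gauge above 0.02 m).
It fails at once if a bystander (seal box, gear, tape roll, plug box) is moved by more than 30 mm (distance of any of seal_box, gear_a, tape_roll, plug_box from where it was at the start of the episode above 0.03 m).
It also fails if it takes over 58 s, if anything falls off the work surface, if the arm or the gripper's body presses on something with over 40 N, if the wrist force passes 120 N, or if a joint passes its speed limit or range.

## Robot

A 6-joint arm with a two-finger parallel gripper is mounted at the origin on a cart in front of the work surface, level with it; the furniture and walls round the work are solid. World frame = base frame: x ahead of the robot, y to its left, z up, the work surface at z = 0. Lengths are in m, angles in rad, forces in N, time in s.
With the tool pointing down it reaches from about 0.425 to 0.95 m from the base axis. Payload 3.5 kg.
Tool frame: the origin (TCP) lies on the centre line of the jaws, within the pads' length; the fingertips stand 25 mm ahead of it and the grasp point (between the pads) lies 6 mm ahead of it (ctrl.finger_overhang is the distance from the TCP to the fingertips, in m); z points along the fingers, y is the line along which they close (so a half turn about z gives the same grasp; the last joint's range is limited). The gripper opens to 85 mm and grips with 20 to 120 N. Pads are 22 mm wide; open, the fingers measure 114 mm over their backs; the gripper's body (76 mm by 85 mm) begins 54 mm behind the grasp point. The pads swing forward as they close: fully open they stand 13 mm farther back than shut.
Start: joints at [1.084, 0.286, 1.577, -0, 1.279, -0.15], TCP at [0.223, 0.637, 0.256] pointing down, gripper open.
Joint ranges: [-2.77, 2.77], [-0.9, 2.22], [0.21, 2.48], [-1.53, 4.67], [0.24, 2.81], [-2.84, 2.84]. Speed limits (rad/s): [2.79, 2.79, 3.14, 3.14, 3.14, 3.14].

## Interface

Orientations are given as a unit quaternion [x, y, z, w].
In Python, from plant import get_state, imaging, job, ctrl gives the robot as it stands.
- The arm moves only by the tool jog_arm, never from a script. Its argument "increments" is a list of rows, each an object of numbers: "dx", "dy", "dz": the shift along the world's x, y, z each as a share of 12 cm, from -1 to 1; "ax", "ay", "az": the turn, a rotation vector about the world's x, y, z each as a share of pi/2 rad, from -1 to 1; "gripper": the gripper command: -1 is shut, 1 is fully open, values between are in proportion. A call has 1 to 10 rows; each row is the pose to reach, as a shift and turn from the pose commanded when the call began; what a row does not reach only later rows make up. A row lasts 1/10 s, in which the tool goes at most 50 mm and 8.59 degrees, less where a joint would pass 70% of its speed; a pose out of reach is approached as far as the arm can. A call with a number of a shift or a turn outside -1 to 1 is refused whole. A call with a gripper value outside its range is refused whole. The fingers move at their own pace and stop on an object; "force" is the grip in N (left out, the last holds). Time passes only in rows, so rows that repeat a pose let the fingers close. It gives the time, the measured TCP pose, the force, the opening and the grip force at its end, in the units of the state.
- get_state(): the state, without advancing time (a new reading comes with each control period).
- imaging.read_camera(name): name is "scene" or "top"; returns a dict with "frame" (480x640x3 uint8, blue, green, red), "depth" (480x640 float32, m along the optical axis (not along the pixel's ray), 0 where there is no reading), "camera_matrix" (3x3 intrinsics, pixels), "extrinsics" (4x4, takes a point from camera to world coordinates). Camera axes: x right, y up, looking along -z (the intrinsics and any distortion apply to the point x, -y, -z); pixel columns grow to the right and rows downward; lengths in m; the calibration is good to about 2 mm. A picture is of the moment at which its call begins.
- job.sign_off(): hands the job in; it is judged then, once.
The state is a dict: "time": time; "qpos": joint angles; "dq": joint speeds; "joint_efforts": joint torques, N m; "eef_pos": TCP position; "tcp_rot": TCP orientation; "contact_force": force on the tool from outside, world axes, zero at the start; "wrist_torque": the same for the moment, N m; "opening": opening from 0.0 (shut) to 1.0 (fully open); "finger_force": force on a finger pad.
Only numpy, scipy, OpenCV 4.12 (cv2) and the standard library are available. Lean on these libraries where they do the work, as an engineer would, in place of code of your own. Each camera call takes 0.05 s, during which the arm holds its last target. There are 200 camera calls.

## Working session

There is one attempt and no reset: what is moved stays moved. The work goes in short steps, Python scripts to look and compute and a tool call to move; the robot and the scene stay as the last step left them, time stands still between calls to the robot, and variables do not carry over. Pictures are saved under pics/ and viewed, at most 11 in all, crops included, and the job is handed in when it is done.

Besides the shell and the picture viewer there is one more tool, called by a JSON object that holds its "op" and its "data", one argument or row to a line. jog_arm: Moves the arm, as the interface text tells. Shift numbers are shares of 12 cm and turn numbers shares of pi/2 rad, none past 1 either way. Its arguments: {"type":"object","properties":{"increments":{"type":"array"},"force":{"type":"number"}},"required":["increments"]}

```bash
mkdir -p pics; ls; cat > h.py <<'E'
import numpy as np, cv2
from plant import get_state, imaging, job, ctrl
def cam(n):
    d=imaging.read_camera(n); 
    return d['frame'],d['depth'],np.array(d['camera_matrix']),np.array(d['extrinsics'])
def pts(depth,K,E):
    v,u=np.mgrid[:depth.shape[0],:depth.shape[1]]
    p=np.stack([(u-K[0,2])/K[0,0]*depth,-(v-K[1,2])/K[1,1]*depth,-depth,np.ones_like(depth)],-1)
    return (p@E.T)[...,:3]
def ray(u,v,z,K,E):
    d=E[:3,:3]@np.array([(u-K[0,2])/K[0,0],-(v-K[1,2])/K[1,1],-1]); o=E[:3,3]
    return o+d*(z-o[2])/d[2]
E
python3 - <<'E'
from h import *
for n in('scene','top'):
    f,d,K,E=cam(n); cv2.imwrite(f'pics/{n}0.png',f); np.savez(f'{n}0.npz',f=f,d=d,K=K,E=E); print(n,K.tolist(),E.round(3).tolist(),(d>0).mean())
s=get_state(); print(s['time'],s['eef_pos'],s['tcp_rot'],s['opening'],ctrl.finger_overhang)
E
```

```text
pics
scene [[478.9092790060964, 0.0, 310.9782169217712], [0.0, 478.9092790060964, 238.75742555165948], [0.0, 0.0, 1.0]] [[0.537, 0.5, -0.68, -0.217], [-0.843, 0.303, -0.444, -0.65], [-0.016, 0.811, 0.584, 0.847], [0.0, 0.0, 0.0, 1.0]] 0.994853515625
top [[614.7944624213402, 0.0, 319.36795695155433], [0.0, 614.7944624213402, 240.70723946401532], [0.0, 0.0, 1.0]] [[0.014, 0.898, -0.439, -0.259], [-1.0, 0.011, -0.01, -0.183], [-0.004, 0.439, 0.898, 1.833], [0.0, 0.0, 0.0, 1.0]] 0.9960221354166666
0.1 [0.22275048 0.63658405 0.25504046] [ 1.67587134e-01  9.85856632e-01 -1.06518373e-03 -3.44423115e-04] 0.9978634064659483 0.025
```

View pics/scene0.png

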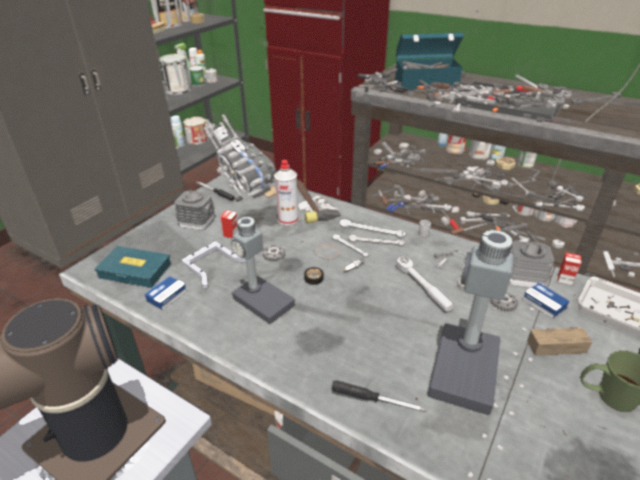

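View pics/top0.png

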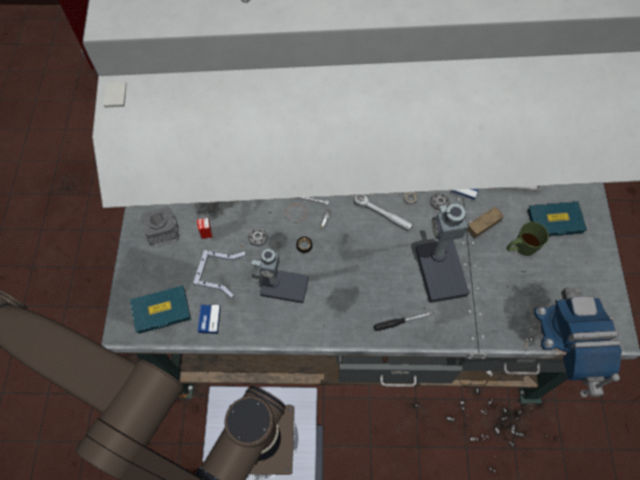

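Candidates for the gauge: the small one, scene (258,270) / top (283,283), and the large one, scene (475,320) / top (442,255). The small one's foot is about 45 px in top, which is about 140 mm, so I choose that. The dock is the white U at top (215,272). Bystanders near it in top: plug_box (204,227), gear_a (257,237), tape_roll (304,243) and seal_box (208,318). Next I measure and crop.

```bash
python3 - <<'E'
from h import *
T={n:np.load(n+'0.npz') for n in('scene','top')}
for n,roi in(('top',(170,205,330,340)),('scene',(130,200,345,330))):
    t=T[n];f,d,K,E=t['f'],t['d'],t['K'],t['E'];P=pts(d,K,E)
    x0,y0,x1,y1=roi; m=np.zeros(d.shape,bool);m[y0:y1,x0:x1]=1
    hsv=cv2.cvtColor(f,cv2.COLOR_BGR2HSV)
    bench=m&(abs(P[...,2])<.012); print(n,'bench z',np.median(P[...,2][bench]))
    for name,mm in(('foot',m&(hsv[...,2]<95)&(hsv[...,1]<90)&(abs(P[...,2]-.026)<.007)),('dock',m&(hsv[...,2]>165)&(hsv[...,1]<60)&(abs(P[...,2]-.016)<.014)),('head',m&(P[...,2]>.13)&(P[...,2]<.26))):
        k,l,st,c=cv2.connectedComponentsWithStats(mm.astype(np.uint8))
        for i in range(1,k):
            if st[i,4]>60:
                p=P[l==i]; r=cv2.minAreaRect((p[:,:2]*1000).astype(np.float32))
                print(name,st[i].tolist(),'z',np.percentile(p[:,2],[5,50,95]).round(3),'rect mm',np.round(r[0],1),np.round(r[1],1),round(r[2],1)); print(cv2.boxPoints(r).round(0).tolist())
f=T['scene']['f'][200:330,130:345];g=T['top']['f'][215:335,180:320]
a=cv2.resize(f,(800,484),interpolation=cv2.INTER_CUBIC);cv2.imwrite('pics/c1.png',a)
cv2.imwrite('pics/c2.png',cv2.resize(g,(700,600),interpolation=cv2.INTER_CUBIC))
E
```

```text
top bench z -0.0009167642312439828
foot [260, 270, 48, 32, 865] z [0.02  0.026 0.032] rect mm [469.7 -54.2] [139.8  93.5] 81.5
[[413.0, -116.0], [506.0, -130.0], [526.0, 8.0], [434.0, 22.0]]
dock [197, 251, 15, 22, 88] z [0.009 0.019 0.025] rect mm [548.9 209.8] [26.4 80.2] 74.1
[[507.0, 208.0], [584.0, 186.0], [591.0, 212.0], [514.0, 234.0]]
dock [209, 305, 10, 26, 128] z [0.019 0.026 0.03 ] rect mm [357.6 159.2] [25.  84.6] 88.3
[[315.0, 148.0], [400.0, 145.0], [400.0, 170.0], [316.0, 173.0]]
head [252, 249, 28, 28, 491] z [0.157 0.2   0.238] rect mm [465.5  -7.8] [62.  81.1] 7.1
[[430.0, 29.0], [440.0, -52.0], [501.0, -44.0], [491.0, 36.0]]
scene bench z 0.0011058754427948347
dock [297, 200, 16, 12, 116] z [0.003 0.017 0.024] rect mm [905.1 109.6] [100.2  39.4] 44.3
[[855.0, 89.0], [883.0, 60.0], [955.0, 130.0], [927.0, 159.0]]
dock [317, 200, 21, 10, 66] z [0.011 0.023 0.029] rect mm [936.9  37.7] [79.9 67.7] 25.0
[[886.0, 51.0], [915.0, -10.0], [987.0, 24.0], [959.0, 85.0]]
dock [279, 213, 21, 9, 81] z [0.014 0.023 0.029] rect mm [812.7  95.9] [36.6 73.2] 66.0
[[772.0, 94.0], [8
[... 267 characters left out ...]
 ] [95.1 51.8] 40.5
[[609.0, 48.0], [642.0, 8.0], [714.0, 70.0], [681.0, 110.0]]
dock [182, 240, 63, 48, 571] z [0.003 0.018 0.023] rect mm [520.7 177.7] [163.4 171.5] 82.9
[[426.0, 107.0], [596.0, 86.0], [616.0, 248.0], [446.0, 269.0]]
dock [315, 241, 27, 18, 241] z [0.002 0.003 0.006] rect mm [745.7 -79.4] [85.4 75.3] 32.1
[[690.0, -70.0], [730.0, -134.0], [802.0, -89.0], [762.0, -25.0]]
dock [155, 282, 25, 20, 101] z [0.026 0.029 0.03 ] rect mm [348.9 160.5] [28.5 73.5] 86.4
[[311.0, 149.0], [385.0, 144.0], [386.0, 172.0], [313.0, 177.0]]
head [231, 217, 32, 43, 980] z [0.155 0.196 0.236] rect mm [470.8  -1.3] [81.5 64.3] 82.1
[[433.0, -37.0], [497.0, -46.0], [508.0, 35.0], [445.0, 44.0]]
```

View pics/c1.png

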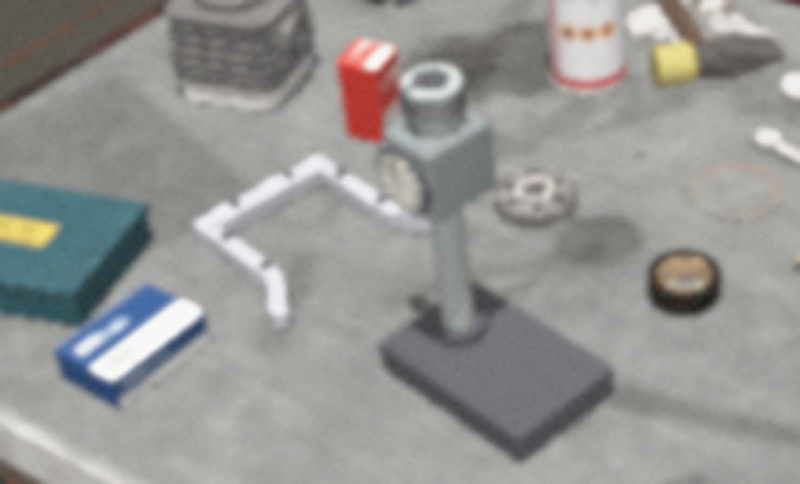

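View pics/c2.png

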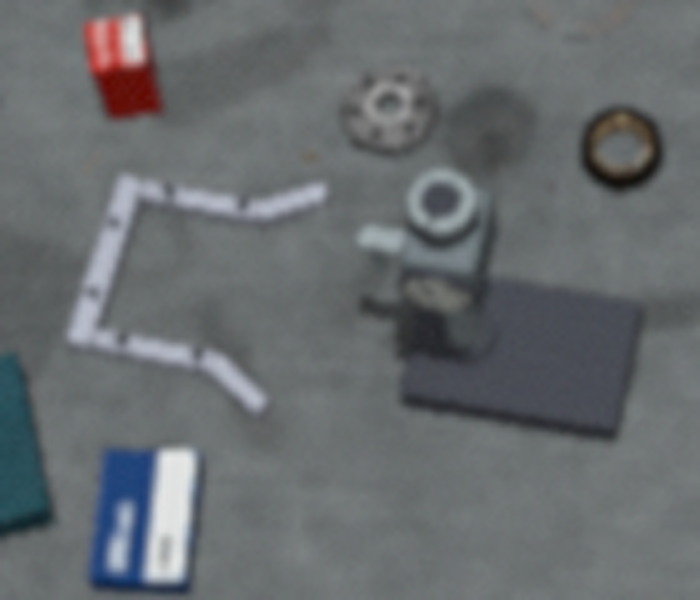

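Crop confirms the choice: small gauge, with dial and arm on the dock side. Its front points to world +y, and the open dock is just ahead. Next: dock frame, foot and ring, refined.

```bash
cat >> h.py <<'E'
def mask_cast(f,K,E,sel,roi,z):
    x0,y0,x1,y1=roi; hsv=cv2.cvtColor(f,cv2.COLOR_BGR2HSV).astype(int); m=sel(hsv); q=np.zeros_like(m); q[y0:y1,x0:x1]=m[y0:y1,x0:x1]
    k,l,st,_=cv2.connectedComponentsWithStats(q.astype(np.uint8)); i=1+np.argmax(st[1:,4]); v,u=np.nonzero(l==i)
    return u,v,np.array([ray(a,b,z,K,E)[:2] for a,b in zip(u,v)])*1000
def rect(p):
    r=cv2.minAreaRect(p.astype(np.float32)); return r[0],r[1],cv2.boxPoints(r)
E
python3 - <<'E'
from h import *
for n,rd,rf in(('top',(190,240,250,300),(255,262,315,310)),('scene',(178,235,250,292),(225,272,300,325))):
    t=np.load(n+'0.npz');f,d,K,E=t['f'],t['d'],t['K'],t['E'];P=pts(d,K,E)
    u,v,p=mask_cast(f,K,E,lambda h:(h[...,2]>150)&(h[...,1]<60),rd,.018)
    z=P[v,u,2]; p=p[z>.010]
    # dock frame guess from corners; iterate: assign points to members, fit lines
    ang=np.deg2rad(105 if n=='top' else 105); o=np.array([530.,140.])
    for it in range(12):
        X=np.array([np.cos(ang),np.sin(ang)]);Y=np.array([-X[1],X[0]])
        q=np.c_[(p-o)@X,(p-o)@Y]
        w=25 if it<5 else 14
        L=(abs(q[:,1]-53.5)<w)&(q[:,0]>0)&(q[:,0]<62);R=(abs(q[:,1]+53.5)<w)&(q[:,0]>0)&(q[:,0]<62);S=(abs(q[:,0]-76)<w)&(abs(q[:,1])<42)
        a=[np.polyfit(q[m,0],q[m,1],1) for m in(L,R)];b=np.polyfit(q[S,1],q[S,0],1)
        ang+=.5*np.arctan(np.mean([a[0][0],a[1][0],-b[0]])); 
        o=o+.7*((np.mean(q[L,1])+np.mean(q[R,1]))/2*Y+(np.mean(q[S,0])-76)*X)
    print(n,'dock o',o.round(1),'ang',np.rad2deg(ang).round(2),L.sum(),R.sum(),S.sum(),'gap',np.mean(q[L,1])-np.mean(q[R,1]),'slopes',a[0][0],a[1][0],-b[0],'stop thick',np.percentile(q[S,0],[3,97]).round(1),'xmin',q[:,0].min())
    g=(P[...,2]>.226)&(P[...,2]<.26);yy,xx=np.nonzero(g)
    pr=P[g][(abs(P[g][:,0]-.475)<.06)&(abs(P[g][:,1]+.02)<.06)]
    print('ring',len(pr),np.median(pr[:,2]),rect(pr[:,:2]*1000)[:2])
    hsv=cv2.cvtColor(f,cv2.COLOR_BGR2HSV);c=(285,287) if n=='top' else (262,302);print('footcol',hsv[c[1],c[0]])
    h0=hsv[c[1],c[0]].astype(int)
    u,v,p=mask_cast(f,K,E,lambda h:(abs(h[...,2]-h0[2])<16)&(abs(P[...,2]-.026)<.008),rf,.026)
    print('foot',len(p),rect(p))
E
```

```text
Traceback (most recent call last):
TypeError: expected non-empty vector for x
```

```bash
cat > dock.py <<'E'
from h import *
t=np.load('top0.npz');K,E=t['K'],t['E']
for q in((205,250.6),(194.4,283),(233,257),(222,287),(245,253),(232.5,296)): print(q,(ray(*q,.018,K,E)[:2]*1000).round(0))
A,B=[ray(*q,.018,K,E)[:2]*1000 for q in((205,250.6),(194.4,283))]
A2,B2=[ray(*q,.018,K,E)[:2]*1000 for q in((233,257),(222,287))]
X0=(A+B-A2-B2);X0/=np.linalg.norm(X0); O0=(A+B)/2-76*X0
print('guess',O0,np.rad2deg(np.arctan2(X0[1],X0[0])))
for n,rd,rf in(('top',(190,240,250,300),(255,262,315,310)),('scene',(178,235,250,292),(225,272,300,325))):
    t=np.load(n+'0.npz');f,d,K,E=t['f'],t['d'],t['K'],t['E'];P=pts(d,K,E)
    hsv=cv2.cvtColor(f,cv2.COLOR_BGR2HSV); x0,y0,x1,y1=rd
    m=np.zeros(d.shape,bool);m[y0:y1,x0:x1]=1;m&=(hsv[...,2]>150)&(hsv[...,1]<60)&(P[...,2]>.008)
    v,u=np.nonzero(m);p=np.array([ray(a,b,.018,K,E)[:2] for a,b in zip(u,v)])*1000
    ang=np.arctan2(X0[1],X0[0]);o=O0.copy()
    for it in range(15):
        X=np.array([np.cos(ang),np.sin(ang)]);Y=np.array([-X[1],X[0]])
        q=np.c_[(p-o)@X,(p-o)@Y]; w=20 if it<6 else 12
        L=(abs(q[:,1]-53.5)<w)&(q[:,0]>0)&(q[:,0]<62);R=(abs(q[:,1]+53.5)<w)&(q[:,0]>0)&(q[:,0]<62);S=(abs(q[:,0]-76)<w)&(abs(q[:,1])<42)
        a=[np.polyfit(q[k,0],q[k,1],1) for k in(L,R)];b=np.polyfit(q[S,1],q[S,0],1)
        ang+=.5*np.arctan(np.mean([a[0][0],a[1][0],-b[0]]))
        o=o+.7*((np.mean(q[L,1])+np.mean(q[R,1]))/2*Y+(np.mean(q[S,0])-76)*X)
    print(n,'dock o',o.round(1),'ang',np.rad2deg(ang).round(2),L.sum(),R.sum(),S.sum(),'gap',np.mean(q[L,1])-np.mean(q[R,1]),'slopes',a[0][0],a[1][0],-b[0],'stop',np.percentile(q[S,0],[3,97]).round(1),'xmin',q[:,0].min())
    g=(P[...,2]>.226)&(P[...,2]<.26)
    pr=P[g][(abs(P[g][:,0]-.475)<.06)&(abs(P[g][:,1]+.02)<.06)]
    print('ring',len(pr),np.median(pr[:,2]),rect(pr[:,:2]*1000)[:2])
    c=(285,287) if n=='top' else (262,302);h0=hsv[c[1],c[0]].astype(int);print('footcol',h0)
    u,v,p=mask_cast(f,K,E,lambda h:(abs(h[...,2]-h0[2])<16)&(abs(P[...,2]-.026)<.008),rf,.026)
    print('foot',len(p),rect(p))
E
python3 dock.py
```

```text
(205, 250.6) [587. 209.]
(194.4, 283) [473. 232.]
(233, 257) [566. 116.]
(222, 287) [461. 143.]
(245, 253) [580.  78.]
(232.5, 296) [431. 107.]
guess [516.15627513 145.92953763] 79.32376229576673
top dock o [516.1 143.8] ang 78.57 55 49 99 gap 106.80649719628927 slopes -0.013415104167261455 0.011568609211952671 0.0018426119142964956 stop [68.7 83.2] xmin -50.163552044626975
ring 147 0.2329841122944134 ((475.21612548828125, -18.890602111816406), (40.19497299194336, 38.672401428222656))
footcol [114  30  84]
foot 830 ((469.610595703125, -54.108985900878906), (140.28662109375, 91.03276824951172), array([[ 413.61624 , -116.209366],
       [ 503.51318 , -130.54485 ],
       [ 525.605   ,    7.991394],
       [ 435.708   ,   22.326874]], dtype=float32))
scene dock o [511.1 141.9] ang 78.5 96 90 146 gap 106.78877265138536 slopes 0.005429202583202969 -0.0012715847878018627 -0.003169532228601467 stop [65. 87.] xmin -79.41638209745639
ring 185 0.23517937828165036 ((470.868408203125, -19.03659439086914), (38.665382385253906, 39.31720733642578))
footcol [120  14 125]
foot 1023 ((468.3638916015625, -51.28163146972656), (141.99745178222656, 90.98837280273438), array([[ 413.97177 , -115.71794 ],
       [ 504.17807 , -127.62222 ],
       [ 522.756   ,   13.154678],
       [ 432.5497  ,   25.05896 ]], dtype=float32))
```

Relative gauge/dock offset agrees in both views within 2 mm: gauge about (469,-54), heading about 81.5°; dock about (515,143), heading 78.5°. The ring centre fits 35 mm ahead of the foot centre, and its height of 0.233 fits too. The plan is to push the rear face with both half-open fingers. First I swing over there, high.

{"op": "jog_arm", "data": {
  "increments": [
    {"dx": 0.81,"dy": -0.89,"dz": 0.62,"az": -0.126,"gripper": 0},
    {"dx": 0.81,"dy": -0.89,"dz": 0.62,"az": -0.126,"gripper": 0},
    {"dx": 0.81,"dy": -0.89,"dz": 0.62,"az": -0.126,"gripper": 0},
    {"dx": 0.81,"dy": -0.89,"dz": 0.62,"az": -0.126,"gripper": 0}
  ]
}}

```text
$.increments[0]: bad value
```

{"op": "jog_arm", "data": {
  "increments": [
    {"dx": 0.67,"dy": -0.92,"az": -0.126,"gripper": 0},
    {"dx": 0.67,"dy": -0.92,"az": -0.126,"gripper": 0},
    {"dx": 0.67,"dy": -0.92,"az": -0.126,"gripper": 0}
  ]
}}

```text
$.increments[0]: bad value
```

{"op": "jog_arm", "data": {
  "increments": [
    {"dx": 0.81,"dy": -0.89,"dz": 0.62,"ax": 0,"ay": 0,"az": -0.126,"gripper": 0},
    {"dx": 0.81,"dy": -0.89,"dz": 0.62,"ax": 0,"ay": 0,"az": -0.126,"gripper": 0},
    {"dx": 0.81,"dy": -0.89,"dz": 0.62,"ax": 0,"ay": 0,"az": -0.126,"gripper": 0},
    {"dx": 0.81,"dy": -0.89,"dz": 0.62,"ax": 0,"ay": 0,"az": -0.126,"gripper": 0}
  ]
}}

```text
time: 0.5
eef_pos: [0.3232, 0.5284, 0.334]
tcp_rot: [0.266, 0.964, 0.002, 0.002]
contact_force: [-0.7, 0.3, 0.4]
opening: 0.499
finger_force: 0.0
```

{"op": "jog_arm", "data": {
  "increments": [
    {"dx": 0.65,"dy": -0.92,"dz": 0,"ax": 0,"ay": 0,"az": -0.126,"gripper": 0},
    {"dx": 0.65,"dy": -0.92,"dz": 0,"ax": 0,"ay": 0,"az": -0.126,"gripper": 0},
    {"dx": 0.65,"dy": -0.92,"dz": 0,"ax": 0,"ay": 0,"az": -0.126,"gripper": 0}
  ]
}}

```text
time: 0.8
eef_pos: [0.3988, 0.4181, 0.3297]
tcp_rot: [0.359, 0.933, -0.001, -0.0]
contact_force: [-0.0, -0.3, -0.5]
opening: 0.5
finger_force: 0.0
```

{"op": "jog_arm", "data": {
  "increments": [
    {"dx": 0.5,"dy": -0.95,"dz": 0,"ax": 0,"ay": 0,"az": -0.126,"gripper": 0},
    {"dx": 0.5,"dy": -0.95,"dz": 0,"ax": 0,"ay": 0,"az": -0.126,"gripper": 0},
    {"dx": 0.5,"dy": -0.95,"dz": 0,"ax": 0,"ay": 0,"az": -0.126,"gripper": 0}
  ]
}}

```text
time: 1.1
eef_pos: [0.4589, 0.3035, 0.3296]
tcp_rot: [0.45, 0.893, -0.001, -0.0]
contact_force: [-0.5, 0.9, -0.6]
opening: 0.499
finger_force: 0.0
```

{"op": "jog_arm", "data": {
  "increments": [
    {"dx": 0.33,"dy": -0.95,"dz": 0,"ax": 0,"ay": 0,"az": -0.126,"gripper": 0},
    {"dx": 0.33,"dy": -0.95,"dz": 0,"ax": 0,"ay": 0,"az": -0.126,"gripper": 0},
    {"dx": 0.33,"dy": -0.95,"dz": 0,"ax": 0,"ay": 0,"az": -0.126,"gripper": 0}
  ]
}}

```text
time: 1.4
eef_pos: [0.4984, 0.1891, 0.3297]
tcp_rot: [0.536, 0.844, -0.001, -0.0]
contact_force: [0.1, 0.2, -0.3]
opening: 0.499
finger_force: 0.0
```

{"op": "jog_arm", "data": {
  "increments": [
    {"dx": 0,"dy": -0.95,"dz": 0,"ax": 0,"ay": 0,"az": -0.126,"gripper": 0},
    {"dx": 0,"dy": -0.95,"dz": 0,"ax": 0,"ay": 0,"az": -0.126,"gripper": 0},
    {"dx": 0,"dy": -0.95,"dz": 0,"ax": 0,"ay": 0,"az": -0.126,"gripper": 0}
  ]
}}

```text
time: 1.7
eef_pos: [0.4975, 0.0749, 0.3297]
tcp_rot: [0.617, 0.787, -0.001, -0.0]
contact_force: [0.1, 0.2, 0.5]
opening: 0.499
finger_force: 0.0
```

{"op": "jog_arm", "data": {
  "increments": [
    {"dx": -0.17,"dy": -0.96,"dz": 0,"ax": 0,"ay": 0,"az": -0.126,"gripper": 0},
    {"dx": -0.17,"dy": -0.96,"dz": 0,"ax": 0,"ay": 0,"az": -0.126,"gripper": 0},
    {"dx": -0.17,"dy": -0.96,"dz": 0,"ax": 0,"ay": 0,"az": -0.126,"gripper": 0}
  ]
}}

```text
time: 2.0
eef_pos: [0.4767, -0.0395, 0.33]
tcp_rot: [0.692, 0.722, -0.0, -0.0]
contact_force: [-0.0, 0.9, -1.1]
opening: 0.498
finger_force: 0.0
```

{"op": "jog_arm", "data": {
  "increments": [
    {"dx": -0.21,"dy": -0.96,"dz": 0,"ax": 0,"ay": 0,"az": -0.126,"gripper": 0},
    {"dx": -0.21,"dy": -0.96,"dz": 0,"ax": 0,"ay": 0,"az": -0.126,"gripper": 0},
    {"dx": -0.21,"dy": -0.96,"dz": 0,"ax": 0,"ay": 0,"az": -0.126,"gripper": 0},
    {"dx": -0.21,"dy": -0.96,"dz": 0,"ax": 0,"ay": 0,"az": -0.126,"gripper": 0}
  ]
}}

```text
time: 2.4
eef_pos: [0.4519, -0.1539, 0.3299]
tcp_rot: [0.76, 0.65, -0.0, -0.001]
contact_force: [-0.1, -0.4, -0.1]
opening: 0.5
finger_force: 0.0
```

{"op": "jog_arm", "data": {
  "increments": [
    {"dx": 0,"dy": 0,"dz": -1,"ax": 0,"ay": 0,"az": 0,"gripper": 0},
    {"dx": 0,"dy": 0,"dz": -1,"ax": 0,"ay": 0,"az": 0,"gripper": 0},
    {"dx": 0,"dy": 0,"dz": -1,"ax": 0,"ay": 0,"az": 0,"gripper": 0}
  ]
}}

```text
time: 2.7
eef_pos: [0.45, -0.1493, 0.205]
tcp_rot: [0.758, 0.652, -0.001, -0.005]
contact_force: [0.8, -0.1, -0.8]
opening: 0.502
finger_force: 0.0
```

{"op": "jog_arm", "data": {
  "increments": [
    {"dx": 0,"dy": 0,"dz": -1,"ax": 0,"ay": 0,"az": 0,"gripper": 0},
    {"dx": 0,"dy": 0,"dz": -1,"ax": 0,"ay": 0,"az": 0,"gripper": 0},
    {"dx": 0,"dy": 0,"dz": -1,"ax": 0,"ay": 0,"az": 0,"gripper": 0}
  ]
}}

```text
time: 3.0
eef_pos: [0.4494, -0.1488, 0.0854]
tcp_rot: [0.758, 0.652, -0.001, -0.005]
contact_force: [-0.7, 0.9, 0.4]
opening: 0.499
finger_force: 0.0
```

{"op": "jog_arm", "data": {
  "increments": [
    {"dx": 0,"dy": 0,"dz": -0.2,"ax": 0,"ay": 0,"az": 0,"gripper": 0},
    {"dx": 0,"dy": 0,"dz": -0.4,"ax": 0,"ay": 0,"az": 0,"gripper": 0},
    {"dx": 0,"dy": 0,"dz": -0.4,"ax": 0,"ay": 0,"az": 0,"gripper": 0}
  ]
}}

```text
time: 3.3
eef_pos: [0.45, -0.1494, 0.0392]
tcp_rot: [0.758, 0.652, -0.001, -0.004]
contact_force: [-0.3, 0.8, -0.6]
opening: 0.505
finger_force: 0.0
```

```bash
python3 - <<'E'
from h import *
f,d,K,E=cam('scene');cv2.imwrite('pics/s1.png',cv2.resize(f[190:370,160:400],(800,600),interpolation=cv2.INTER_CUBIC));np.savez('scene1.npz',f=f,d=d,K=K,E=E)
print(get_state()['eef_pos'])
E
```

```text
[ 0.45125478 -0.15033946  0.04109886]
```

View pics/s1.png

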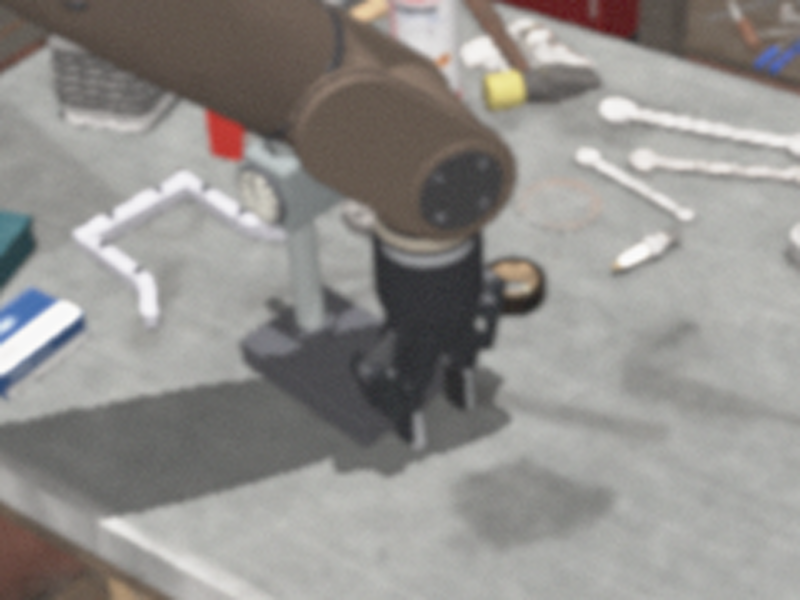

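The picture shows the two fingers (crop 415,440 and 468,400) just behind the foot's rear edge, with the wrist clear of the head. I go lower until the tips are just over the bench.

{"op": "jog_arm", "data": {
  "increments": [
    {"dx": 0,"dy": 0,"dz": -0.04,"ax": 0,"ay": 0,"az": 0,"gripper": 0},
    {"dx": 0,"dy": 0,"dz": -0.08,"ax": 0,"ay": 0,"az": 0,"gripper": 0},
    {"dx": 0,"dy": 0,"dz": -0.08,"ax": 0,"ay": 0,"az": 0,"gripper": 0}
  ]
}}

```text
time: 3.65
eef_pos: [0.4525, -0.1525, 0.0335]
tcp_rot: [0.759, 0.652, 0.0, 0.0]
contact_force: [-0.5, -0.2, -0.6]
opening: 0.498
finger_force: 0.0
```

```bash
python3 - <<'E'
from h import *
s=get_state();print(s['eef_pos'],s['tcp_rot'],s['contact_force'],s['qpos'])
t=np.load('scene1.npz');P=pts(t['d'],t['K'],t['E'])
# finger tip pixels: crop (415,445)->(160+415*.3,190+445*.3), (470,408)
for u,v in((415,440),(468,400)):
    a,b=int(160+u*.3),int(190+v*.3); print(P[b-2:b+4,a].round(3).tolist(),t['f'][b,a])
E
```

```text
[ 0.45252006 -0.15245789  0.0335018 ] [7.58500773e-01 6.51672046e-01 1.51787726e-04 3.14964955e-04] [-0.49321272 -0.20558527 -0.59977546] [-5.37915460e-01  1.72082185e-01  2.18301181e+00  1.24207514e-04
  7.85804936e-01 -3.86780526e-01]
[[0.423, -0.151, 0.03], [0.422, -0.151, 0.027], [0.423, -0.151, 0.023], [0.42, -0.153, 0.023], [0.434, -0.142, 0.002], [0.429, -0.145, 0.004]] [123 120 121]
[[0.47, -0.165, 0.037], [0.472, -0.164, 0.032], [0.474, -0.162, 0.025], [0.475, -0.162, 0.022], [0.488, -0.152, 0.002], [0.487, -0.153, -0.001]] [108 107 106]
```

{"op": "jog_arm", "data": {
  "increments": [
    {"dx": 0.01,"dy": 0.03,"dz": -0.033,"ax": 0,"ay": 0,"az": 0,"gripper": 0},
    {"dx": 0.02,"dy": 0.06,"dz": -0.033,"ax": 0,"ay": 0,"az": 0,"gripper": 0},
    {"dx": 0.025,"dy": 0.09,"dz": -0.033,"ax": 0,"ay": 0,"az": 0,"gripper": 0},
    {"dx": 0.03,"dy": 0.12,"dz": -0.033,"ax": 0,"ay": 0,"az": 0,"gripper": 0},
    {"dx": 0.035,"dy": 0.14,"dz": -0.033,"ax": 0,"ay": 0,"az": 0,"gripper": 0},
    {"dx": 0.04,"dy": 0.16,"dz": -0.033,"ax": 0,"ay": 0,"az": 0,"gripper": 0},
    {"dx": 0.045,"dy": 0.18,"dz": -0.033,"ax": 0,"ay": 0,"az": 0,"gripper": 0},
    {"dx": 0.05,"dy": 0.2,"dz": -0.033,"ax": 0,"ay": 0,"az": 0,"gripper": 0}
  ]
}}

```text
time: 4.45
eef_pos: [0.4586, -0.1291, 0.0293]
tcp_rot: [0.759, 0.652, -0.0, 0.001]
contact_force: [0.4, -4.1, -1.9]
opening: 0.5
finger_force: 1.9
```

{"op": "jog_arm", "data": {
  "increments": [
    {"dx": 0.005,"dy": 0.02,"dz": 0,"ax": 0,"ay": 0,"az": 0,"gripper": 0},
    {"dx": 0.01,"dy": 0.04,"dz": 0,"ax": 0,"ay": 0,"az": 0,"gripper": 0},
    {"dx": 0.015,"dy": 0.06,"dz": 0,"ax": 0,"ay": 0,"az": 0,"gripper": 0},
    {"dx": 0.02,"dy": 0.08,"dz": 0,"ax": 0,"ay": 0,"az": 0,"gripper": 0},
    {"dx": 0.025,"dy": 0.1,"dz": 0,"ax": 0,"ay": 0,"az": 0,"gripper": 0},
    {"dx": 0.03,"dy": 0.12,"dz": 0,"ax": 0,"ay": 0,"az": 0,"gripper": 0}
  ]
}}

```text
time: 5.05
eef_pos: [0.4619, -0.114, 0.0292]
tcp_rot: [0.758, 0.652, -0.0, 0.0]
contact_force: [-1.1, -5.7, 0.1]
opening: 0.501
finger_force: 2.5
```

```bash
cat > ring.py <<'E'
from h import *
s=get_state();print('t',s['time'],s['eef_pos'].round(4),s['tcp_rot'].round(3),s['contact_force'].round(1))
for n in('top','scene'):
    f,d,K,E=cam(n);P=pts(d,K,E);e=s['eef_pos']
    g=(P[...,2]>.228)&(P[...,2]<.242)&(np.hypot(P[...,0]-e[0]-.02,P[...,1]-e[1]-.117)<.045);hsv=cv2.cvtColor(f,cv2.COLOR_BGR2HSV);g&=(hsv[...,1]<60)
    p=P[g];np.savez(n+'n.npz',f=f,d=d,K=K,E=E)
    if len(p)>20: print(n,'ring',len(p),np.round(rect(p[:,:2]*1000)[0],1),np.round(rect(p[:,:2]*1000)[1],1))
    else: print(n,len(p))
E
python3 ring.py
```

```text
t 5.05 [ 0.4619 -0.114   0.0292] [ 0.758  0.652 -0.     0.   ] [-1.1 -5.7  0.1]
top ring 106 [480.8   0.9] [29.8 39.1]
scene 0
```

{"op": "jog_arm", "data": {
  "increments": [
    {"dx": 0.009,"dy": 0.042,"dz": 0,"ax": 0,"ay": 0,"az": -0.0015,"gripper": 0},
    {"dx": 0.017,"dy": 0.083,"dz": 0,"ax": 0,"ay": 0,"az": -0.003,"gripper": 0},
    {"dx": 0.026,"dy": 0.125,"dz": 0,"ax": 0,"ay": 0,"az": -0.0045,"gripper": 0},
    {"dx": 0.035,"dy": 0.167,"dz": 0,"ax": 0,"ay": 0,"az": -0.006,"gripper": 0},
    {"dx": 0.043,"dy": 0.208,"dz": 0,"ax": 0,"ay": 0,"az": -0.0075,"gripper": 0},
    {"dx": 0.052,"dy": 0.25,"dz": 0,"ax": 0,"ay": 0,"az": -0.009,"gripper": 0},
    {"dx": 0.061,"dy": 0.292,"dz": 0,"ax": 0,"ay": 0,"az": -0.0105,"gripper": 0},
    {"dx": 0.07,"dy": 0.333,"dz": 0,"ax": 0,"ay": 0,"az": -0.012,"gripper": 0},
    {"dx": 0.078,"dy": 0.375,"dz": 0,"ax": 0,"ay": 0,"az": -0.0135,"gripper": 0},
    {"dx": 0.087,"dy": 0.417,"dz": 0,"ax": 0,"ay": 0,"az": -0.0145,"gripper": 0}
  ]
}}

```text
time: 6.15
eef_pos: [0.4722, -0.064, 0.0292]
tcp_rot: [0.766, 0.643, -0.0, -0.0]
contact_force: [-1.1, -5.5, 0.6]
opening: 0.504
finger_force: 2.6
```

{"op": "jog_arm", "data": {
  "increments": [
    {"dx": 0.009,"dy": 0.042,"dz": 0,"ax": 0,"ay": 0,"az": -0.0015,"gripper": 0},
    {"dx": 0.017,"dy": 0.083,"dz": 0,"ax": 0,"ay": 0,"az": -0.003,"gripper": 0},
    {"dx": 0.026,"dy": 0.125,"dz": 0,"ax": 0,"ay": 0,"az": -0.0045,"gripper": 0},
    {"dx": 0.035,"dy": 0.167,"dz": 0,"ax": 0,"ay": 0,"az": -0.006,"gripper": 0},
    {"dx": 0.043,"dy": 0.208,"dz": 0,"ax": 0,"ay": 0,"az": -0.0075,"gripper": 0},
    {"dx": 0.052,"dy": 0.25,"dz": 0,"ax": 0,"ay": 0,"az": -0.009,"gripper": 0},
    {"dx": 0.061,"dy": 0.292,"dz": 0,"ax": 0,"ay": 0,"az": -0.0105,"gripper": 0},
    {"dx": 0.07,"dy": 0.333,"dz": 0,"ax": 0,"ay": 0,"az": -0.012,"gripper": 0},
    {"dx": 0.078,"dy": 0.375,"dz": 0,"ax": 0,"ay": 0,"az": -0.0135,"gripper": 0},
    {"dx": 0.087,"dy": 0.417,"dz": 0,"ax": 0,"ay": 0,"az": -0.0145,"gripper": 0}
  ]
}}

```text
time: 7.15
eef_pos: [0.4825, -0.0141, 0.0292]
tcp_rot: [0.773, 0.634, -0.0, 0.0]
contact_force: [-1.5, -5.6, 1.1]
opening: 0.5
finger_force: 3.0
```

```bash
python3 ring.py; python3 - <<'E'
import numpy as np,cv2
a=np.load('topn.npz')['f'][215:335,180:320]; cv2.imwrite('pics/t2.png',cv2.resize(a,(700,600),interpolation=cv2.INTER_CUBIC))
E
```

```text
t 7.15 [ 0.4825 -0.0141  0.0292] [ 0.773  0.634 -0.     0.   ] [-1.5 -5.6  1.1]
top ring 124 [504.8  96.8] [39.8 37.4]
scene 0
```

View pics/t2.png

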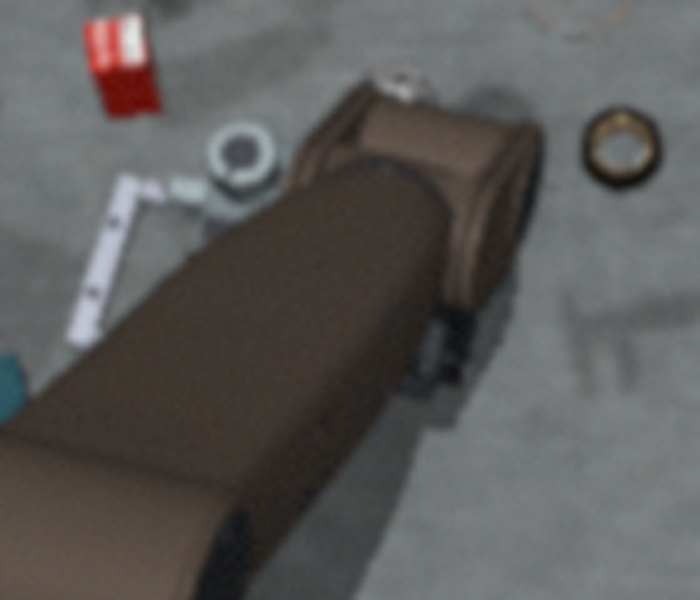

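Top view shows the ring at crop (242,155), the arm nosing into the dock mouth and the forearm passing left above the gauge. I check the forearm's clearance to the head before going on.

```bash
python3 - <<'E'
from h import *
for n in('top','scene'):
    t=np.load(n+'n.npz');f,P=t['f'],pts(t['d'],t['K'],t['E']);hsv=cv2.cvtColor(f,cv2.COLOR_BGR2HSV)
    m=(hsv[...,1]>40)&(hsv[...,0]<25)&(P[...,2]>.08)
    for r in(.05,.08,.12,.16):
        q=P[m&(np.hypot(P[...,0]-.5,P[...,1]-.08)<r)]
        print(n,r,len(q),q[q[:,2].argsort()[:3]].round(3).tolist() if len(q) else '')
E
```

```text
top 0.05 4 [[0.5, 0.032, 0.305], [0.488, 0.033, 0.315], [0.486, 0.035, 0.32]]
top 0.08 219 [[0.521, 0.017, 0.274], [0.509, 0.021, 0.28], [0.515, 0.018, 0.281]]
top 0.12 480 [[0.449, -0.015, 0.163], [0.516, -0.009, 0.274], [0.521, 0.017, 0.274]]
top 0.16 1123 [[0.449, -0.015, 0.163], [0.434, -0.059, 0.251], [0.44, -0.062, 0.251]]
scene 0.05 1 [[0.505, 0.081, 0.147]]
scene 0.08 9 [[0.505, 0.081, 0.147], [0.465, 0.019, 0.18], [0.461, 0.016, 0.18]]
scene 0.12 85 [[0.505, 0.081, 0.147], [0.465, 0.019, 0.18], [0.461, 0.016, 0.18]]
scene 0.16 1241 [[0.505, 0.081, 0.147], [0.465, 0.019, 0.18], [0.461, 0.016, 0.18]]
```

{"op": "jog_arm", "data": {
  "increments": [
    {"dx": 0.008,"dy": 0.033,"dz": 0,"ax": 0,"ay": 0,"az": 0,"gripper": 0},
    {"dx": 0.016,"dy": 0.067,"dz": 0,"ax": 0,"ay": 0,"az": 0,"gripper": 0},
    {"dx": 0.024,"dy": 0.1,"dz": 0,"ax": 0,"ay": 0,"az": 0,"gripper": 0},
    {"dx": 0.032,"dy": 0.133,"dz": 0,"ax": 0,"ay": 0,"az": 0,"gripper": 0},
    {"dx": 0.04,"dy": 0.167,"dz": 0,"ax": 0,"ay": 0,"az": 0,"gripper": 0},
    {"dx": 0.048,"dy": 0.2,"dz": 0,"ax": 0,"ay": 0,"az": 0,"gripper": 0},
    {"dx": 0.056,"dy": 0.233,"dz": 0,"ax": 0,"ay": 0,"az": 0,"gripper": 0},
    {"dx": 0.064,"dy": 0.267,"dz": 0,"ax": 0,"ay": 0,"az": 0,"gripper": 0},
    {"dx": 0.072,"dy": 0.3,"dz": 0,"ax": 0,"ay": 0,"az": 0,"gripper": 0}
  ]
}}

```text
time: 8.15
eef_pos: [0.491, 0.0217, 0.0292]
tcp_rot: [0.773, 0.634, -0.001, -0.0]
contact_force: [-0.9, -5.2, 2.7]
opening: 0.5
finger_force: 3.0
```

```bash
python3 ring.py
```

```text
t 8.15 [0.491  0.0217 0.0292] [ 0.773  0.634 -0.001 -0.   ] [-0.9 -5.2  2.7]
top ring 131 [513.2 132.8] [38.8 39.7]
scene 0
```

{"op": "jog_arm", "data": {
  "increments": [
    {"dx": 0.007,"dy": 0.033,"dz": 0,"ax": 0,"ay": 0,"az": 0,"gripper": 0},
    {"dx": 0.014,"dy": 0.067,"dz": 0,"ax": 0,"ay": 0,"az": 0,"gripper": 0},
    {"dx": 0.021,"dy": 0.1,"dz": 0,"ax": 0,"ay": 0,"az": 0,"gripper": 0},
    {"dx": 0.028,"dy": 0.133,"dz": 0,"ax": 0,"ay": 0,"az": 0,"gripper": 0},
    {"dx": 0.035,"dy": 0.167,"dz": 0,"ax": 0,"ay": 0,"az": 0,"gripper": 0},
    {"dx": 0.042,"dy": 0.2,"dz": 0,"ax": 0,"ay": 0,"az": 0,"gripper": 0},
    {"dx": 0.049,"dy": 0.233,"dz": 0,"ax": 0,"ay": 0,"az": 0,"gripper": 0},
    {"dx": 0.056,"dy": 0.267,"dz": 0,"ax": 0,"ay": 0,"az": 0,"gripper": 0},
    {"dx": 0.062,"dy": 0.3,"dz": 0,"ax": 0,"ay": 0,"az": 0,"gripper": 0}
  ]
}}

```text
time: 9.15
eef_pos: [0.4985, 0.0575, 0.0292]
tcp_rot: [0.773, 0.634, -0.001, -0.0]
contact_force: [-1.4, -5.5, 2.7]
opening: 0.5
finger_force: 3.1
```

{"op": "jog_arm", "data": {
  "increments": [
    {"dx": 0.004,"dy": 0.017,"dz": 0,"ax": 0,"ay": 0,"az": 0,"gripper": 0},
    {"dx": 0.007,"dy": 0.033,"dz": 0,"ax": 0,"ay": 0,"az": 0,"gripper": 0},
    {"dx": 0.01,"dy": 0.045,"dz": 0,"ax": 0,"ay": 0,"az": 0,"gripper": 0}
  ]
}}

```text
time: 9.45
eef_pos: [0.4996, 0.0628, 0.0292]
tcp_rot: [0.773, 0.634, -0.001, -0.0]
contact_force: [-1.6, -6.8, 1.3]
opening: 0.5
finger_force: 3.2
```

```bash
python3 ring.py
```

```text
t 9.45 [0.4996 0.0628 0.0292] [ 0.773  0.634 -0.001 -0.   ] [-1.6 -6.8  1.3]
top ring 127 [521.4 174.9] [36.9 36.9]
scene 0
```

{"op": "jog_arm", "data": {
  "increments": [
    {"dx": 0.002,"dy": 0.01,"dz": 0,"ax": 0,"ay": 0,"az": 0,"gripper": 0},
    {"dx": 0.004,"dy": 0.02,"dz": 0,"ax": 0,"ay": 0,"az": 0,"gripper": 0}
  ]
}}

```text
time: 9.75
eef_pos: [0.5001, 0.0639, 0.0292]
tcp_rot: [0.772, 0.635, -0.002, 0.001]
contact_force: [-1.4, -15.6, 2.2]
opening: 0.499
finger_force: 7.6
```

{"op": "jog_arm", "data": {
  "increments": [
    {"dx": 0.002,"dy": 0.01,"dz": 0,"ax": 0,"ay": 0,"az": 0,"gripper": 0},
    {"dx": 0.002,"dy": 0.01,"dz": 0,"ax": 0,"ay": 0,"az": 0,"gripper": 0}
  ]
}}

```text
time: 9.95
eef_pos: [0.5004, 0.064, 0.0292]
tcp_rot: [0.772, 0.635, -0.003, 0.002]
contact_force: [-2.3, -17.1, 3.1]
opening: 0.5
finger_force: 8.2
```

{"op": "jog_arm", "data": {
  "increments": [
    {"dx": 0.002,"dy": 0.01,"dz": 0,"ax": 0,"ay": 0,"az": 0,"gripper": 0},
    {"dx": 0.002,"dy": 0.01,"dz": 0,"ax": 0,"ay": 0,"az": 0,"gripper": 0}
  ]
}}

```text
time: 10.15
eef_pos: [0.5004, 0.064, 0.0292]
tcp_rot: [0.772, 0.636, -0.004, 0.002]
contact_force: [-3.3, -21.1, 4.2]
opening: 0.5
finger_force: 10.7
```

Force climbed with the TCP stalled where the stop is expected, so the foot is home. I back off, rise and verify.

{"op": "jog_arm", "data": {
  "increments": [
    {"dx": -0.01,"dy": -0.05,"dz": 0,"ax": 0,"ay": 0,"az": 0,"gripper": 0},
    {"dx": -0.04,"dy": -0.2,"dz": 0,"ax": 0,"ay": 0,"az": 0,"gripper": 0},
    {"dx": -0.1,"dy": -0.5,"dz": 0,"ax": 0,"ay": 0,"az": 0,"gripper": 0},
    {"dx": -0.1,"dy": -0.5,"dz": 0.2,"ax": 0,"ay": 0,"az": 0,"gripper": 0},
    {"dx": -0.1,"dy": -0.5,"dz": 0.6,"ax": 0,"ay": 0,"az": 0,"gripper": 0},
    {"dx": -0.1,"dy": -0.5,"dz": 1,"ax": 0,"ay": 0,"az": 0,"gripper": 0},
    {"dx": -0.1,"dy": -0.5,"dz": 1,"ax": 0,"ay": 0,"az": 0,"gripper": 0}
  ]
}}

```text
time: 10.85
eef_pos: [0.4934, 0.0082, 0.1566]
tcp_rot: [0.773, 0.634, 0.005, 0.005]
contact_force: [-0.2, -1.0, -0.3]
opening: 0.497
finger_force: 0.0
```

{"op": "jog_arm", "data": {
  "increments": [
    {"dx": 0,"dy": -0.5,"dz": 1,"ax": 0,"ay": 0,"az": 0,"gripper": 0},
    {"dx": 0,"dy": -0.7,"dz": 1,"ax": 0,"ay": 0,"az": 0,"gripper": 0},
    {"dx": 0,"dy": -0.7,"dz": 1,"ax": 0,"ay": 0,"az": 0,"gripper": 0},
    {"dx": 0,"dy": -0.7,"dz": 1,"ax": 0,"ay": 0,"az": 0,"gripper": 0}
  ]
}}

```text
time: 11.25
eef_pos: [0.4916, -0.0784, 0.275]
tcp_rot: [0.774, 0.633, 0.003, 0.004]
contact_force: [-0.2, 0.7, 1.0]
opening: 0.504
finger_force: 0.0
```

{"op": "jog_arm", "data": {
  "increments": [
    {"dx": 0,"dy": -0.5,"dz": 0.6,"ax": 0,"ay": 0,"az": 0,"gripper": 0.6},
    {"dx": 0,"dy": -0.5,"dz": 0.6,"ax": 0,"ay": 0,"az": 0,"gripper": 0.6},
    {"dx": 0,"dy": -0.5,"dz": 0.6,"ax": 0,"ay": 0,"az": 0,"gripper": 0.6}
  ]
}}

```text
time: 11.55
eef_pos: [0.4906, -0.138, 0.3453]
tcp_rot: [0.774, 0.633, 0.002, 0.003]
contact_force: [0.2, 0.9, 0.7]
opening: 0.801
finger_force: 0.0
```

```bash
python3 - <<'E'
from h import *
s=get_state();print(s['time'],s['eef_pos'],s['tcp_rot'],s['qpos'])
out=[]
for n,r in(('top',(180,215,320,335)),('scene',(150,195,310,315))):
    f,d,K,E=cam(n);np.savez(n+'2.npz',f=f,d=d,K=K,E=E);P=pts(d,K,E)
    g=(P[...,2]>.226)&(P[...,2]<.242)&(np.hypot(P[...,0]-.52,P[...,1]-.178)<.04)
    p=P[g]; print(n,len(p),np.median(p[:,2]) if len(p) else '',[np.round(x,1) for x in rect(p[:,:2]*1000)[:2]] if len(p)>9 else '')
    out.append(cv2.resize(f[r[1]:r[3],r[0]:r[2]],(400,400),interpolation=cv2.INTER_CUBIC))
cv2.imwrite('pics/h1.png',np.hstack(out))
E
```

```text
11.55 [ 0.49061086 -0.13795524  0.34528441] [0.77401652 0.63315325 0.00207232 0.00333238] [-4.73922644e-01 -1.46466515e-01  1.87269601e+00  1.15009930e-03
  1.40759734e+00 -2.74561932e-01]
top 137 0.23339048916536287 [array([522.1, 175.3]), array([38.4, 38.2])]
scene 145 0.23575320753140128 [array([518.2, 176.4]), array([39.1, 42.7])]
```

View pics/h1.png

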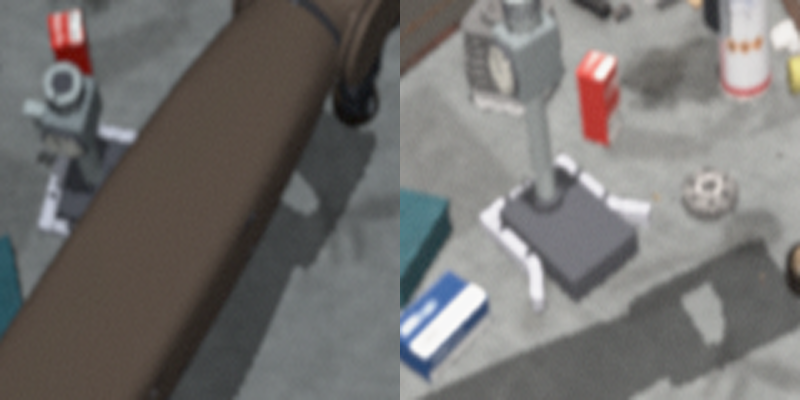

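The scene panel shows the foot between the rails and against the end stop (right panel, front edge about 505,205 to 560,165). The ring lies within about 2-3 mm of the home estimate in both views, and the gauge is upright. Next I go above the ring at about (0.520, 0.176), top at 0.234.

{"op": "jog_arm", "data": {
  "increments": [
    {"dx": 0.08,"dy": 0.88,"dz": 0,"ax": 0,"ay": 0,"az": 0,"gripper": 0.6},
    {"dx": 0.08,"dy": 0.88,"dz": 0,"ax": 0,"ay": 0,"az": 0,"gripper": 0.6},
    {"dx": 0.08,"dy": 0.88,"dz": 0,"ax": 0,"ay": 0,"az": 0,"gripper": 0.6}
  ]
}}

```text
time: 11.95
eef_pos: [0.4974, -0.0248, 0.3382]
tcp_rot: [0.771, 0.637, -0.0, -0.003]
contact_force: [-0.8, -0.1, 0.1]
opening: 0.799
finger_force: 0.0
```

{"op": "jog_arm", "data": {
  "increments": [
    {"dx": 0.08,"dy": 0.88,"dz": 0,"ax": 0,"ay": 0,"az": 0,"gripper": 0.6},
    {"dx": 0.08,"dy": 0.88,"dz": 0,"ax": 0,"ay": 0,"az": 0,"gripper": 0.6},
    {"dx": 0.08,"dy": 0.88,"dz": 0,"ax": 0,"ay": 0,"az": 0,"gripper": 0.6}
  ]
}}

```text
time: 12.25
eef_pos: [0.5069, 0.0802, 0.3386]
tcp_rot: [0.771, 0.637, -0.001, -0.002]
contact_force: [-0.5, -0.1, 0.1]
opening: 0.799
finger_force: 0.0
```

{"op": "jog_arm", "data": {
  "increments": [
    {"dx": 0.08,"dy": 0.88,"dz": 0,"ax": 0,"ay": 0,"az": 0,"gripper": 0.6},
    {"dx": 0.08,"dy": 0.88,"dz": 0,"ax": 0,"ay": 0,"az": 0,"gripper": 0.6},
    {"dx": 0.08,"dy": 0.88,"dz": 0,"ax": 0,"ay": 0,"az": 0,"gripper": 0.6},
    {"dx": 0.08,"dy": 0.88,"dz": 0,"ax": 0,"ay": 0,"az": 0,"gripper": 0.6},
    {"dx": 0.08,"dy": 0.88,"dz": 0,"ax": 0,"ay": 0,"az": 0,"gripper": 0.6}
  ]
}}

```text
time: 12.75
eef_pos: [0.5174, 0.1801, 0.3398]
tcp_rot: [0.773, 0.634, -0.001, -0.0]
contact_force: [0.6, -0.7, 0.3]
opening: 0.798
finger_force: 0.0
```

{"op": "jog_arm", "data": {
  "increments": [
    {"dx": 0.023,"dy": -0.033,"dz": -0.3,"ax": 0,"ay": 0,"az": 0,"gripper": 0.6},
    {"dx": 0.023,"dy": -0.033,"dz": -0.5,"ax": 0,"ay": 0,"az": 0,"gripper": 0.4},
    {"dx": 0.023,"dy": -0.033,"dz": -0.58,"ax": 0,"ay": 0,"az": 0,"gripper": 0.4},
    {"dx": 0.023,"dy": -0.033,"dz": -0.58,"ax": 0,"ay": 0,"az": 0,"gripper": 0.4}
  ]
}}

```text
time: 13.15
eef_pos: [0.5198, 0.1756, 0.2697]
tcp_rot: [0.774, 0.633, -0.002, -0.001]
contact_force: [-0.2, 0.2, 0.1]
opening: 0.698
finger_force: 0.0
```

```bash
python3 - <<'E'
from h import *
s=get_state();print(s['time'],s['eef_pos'],s['tcp_rot'],s['qpos'])
f,d,K,E=cam('scene');P=pts(d,K,E);np.savez('scene3.npz',f=f,d=d,K=K,E=E)
cv2.imwrite('pics/g1.png',cv2.resize(f[160:280,130:290],(800,600),interpolation=cv2.INTER_CUBIC))
def px(p):
    c=np.linalg.inv(E)@np.r_[p,1];return 310.98+478.9*c[0]/-c[2],238.76-478.9*c[1]/-c[2]
for nm,p in(('ringtop',(.520,.176,.234)),('tcp tip',s['eef_pos']-[0,0,.02])):
    u,v=px(p);print(nm,(u-130)*5,(v-160)*5)
E
```

```text
13.15 [0.51977259 0.17558532 0.2696956 ] [ 0.7738286   0.63339216 -0.00167897 -0.00092042] [ 1.40879269e-01 -1.24728002e-03  1.87285809e+00 -1.74502580e-04
  1.27380764e+00  3.39866025e-01]
ringtop 336.6173436942745 157.23132099060024
tcp tip 332.13227919737733 130.77734387365624
```

View pics/g1.png

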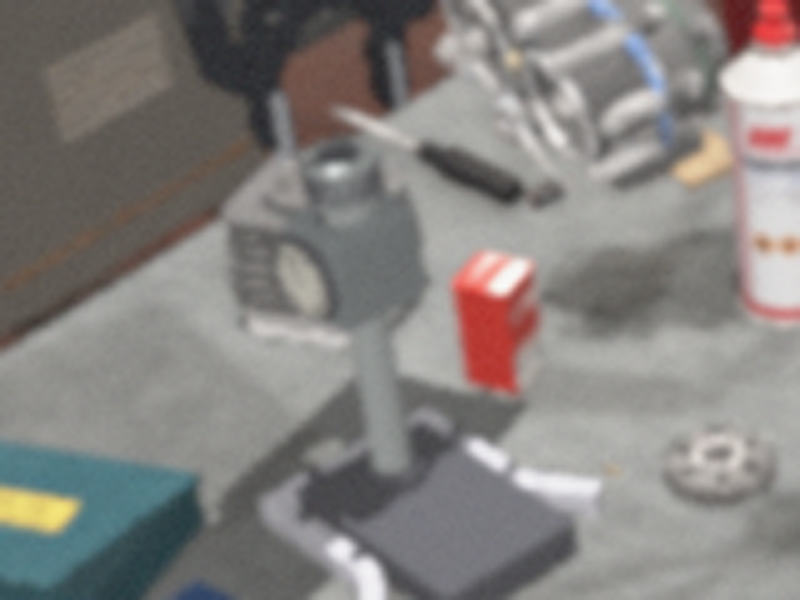

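The fingers straddle the ring axis: tips at (285,150) and (395,105), ring top at (342,158), so the midpoints agree to about 1-2 mm. I descend and close gently.

{"op": "jog_arm", "data": {
  "increments": [
    {"dx": 0,"dy": 0,"dz": -0.1,"ax": 0,"ay": 0,"az": 0,"gripper": 0.4},
    {"dx": 0,"dy": 0,"dz": -0.2,"ax": 0,"ay": 0,"az": 0,"gripper": 0.3},
    {"dx": 0,"dy": 0,"dz": -0.29,"ax": 0,"ay": 0,"az": 0,"gripper": 0.2},
    {"dx": 0,"dy": 0,"dz": -0.29,"ax": 0,"ay": 0,"az": 0,"gripper": 0.1}
  ],
  "force": 20
}}

```text
time: 13.6
eef_pos: [0.5193, 0.1769, 0.2343]
tcp_rot: [0.773, 0.634, -0.002, -0.001]
contact_force: [0.6, -0.6, -0.2]
opening: 0.551
finger_force: 0.0
```

{"op": "jog_arm", "data": {
  "increments": [
    {"dx": 0,"dy": 0,"dz": 0,"ax": 0,"ay": 0,"az": 0,"gripper": 0.05},
    {"dx": 0,"dy": 0,"dz": 0,"ax": 0,"ay": 0,"az": 0,"gripper": 0.0},
    {"dx": 0,"dy": 0,"dz": 0,"ax": 0,"ay": 0,"az": 0,"gripper": -0.05},
    {"dx": 0,"dy": 0,"dz": 0,"ax": 0,"ay": 0,"az": 0,"gripper": -0.1}
  ]
}}

```text
time: 14.0
eef_pos: [0.5205, 0.1772, 0.2375]
tcp_rot: [0.773, 0.634, 0.0, -0.0]
contact_force: [-1.2, -0.4, 1.2]
opening: 0.453
finger_force: 8.9
```

{"op": "jog_arm", "data": {
  "increments": [
    {"dx": 0,"dy": 0,"dz": 0,"ax": 0,"ay": 0,"az": 0,"gripper": -0.3},
    {"dx": 0,"dy": 0,"dz": 0,"ax": 0,"ay": 0,"az": 0,"gripper": -0.3},
    {"dx": 0,"dy": 0,"dz": 0,"ax": 0,"ay": 0,"az": 0,"gripper": -0.3}
  ],
  "force": 30
}}

```text
time: 14.3
eef_pos: [0.5206, 0.1772, 0.2376]
tcp_rot: [0.773, 0.634, 0.0, -0.0]
contact_force: [-2.8, 0.6, 5.8]
opening: 0.445
finger_force: 30.3
```

{"op": "jog_arm", "data": {
  "increments": [
    {"dx": 0,"dy": 0,"dz": 0,"ax": 0,"ay": 0,"az": -0.03,"gripper": -0.3},
    {"dx": 0,"dy": 0,"dz": 0,"ax": 0,"ay": 0,"az": -0.06,"gripper": -0.3},
    {"dx": 0,"dy": 0,"dz": 0,"ax": 0,"ay": 0,"az": -0.1,"gripper": -0.3},
    {"dx": 0,"dy": 0,"dz": 0,"ax": 0,"ay": 0,"az": -0.14,"gripper": -0.3},
    {"dx": 0,"dy": 0,"dz": 0,"ax": 0,"ay": 0,"az": -0.18,"gripper": -0.3},
    {"dx": 0,"dy": 0,"dz": 0,"ax": 0,"ay": 0,"az": -0.22,"gripper": -0.3},
    {"dx": 0,"dy": 0,"dz": 0,"ax": 0,"ay": 0,"az": -0.26,"gripper": -0.3},
    {"dx": 0,"dy": 0,"dz": 0,"ax": 0,"ay": 0,"az": -0.3,"gripper": -0.3}
  ]
}}

```text
time: 15.1
eef_pos: [0.5206, 0.1773, 0.2377]
tcp_rot: [0.9, 0.435, 0.0, -0.0]
contact_force: [-3.4, 0.8, 4.5]
opening: 0.445
finger_force: 30.4
```

```bash
python3 - <<'E'
from h import *
s=get_state();print(s['time'],s['eef_pos'],s['tcp_rot'],s['contact_force'],s['wrist_torque'],s['finger_force'],s['opening'])
E
```

```text
15.1 [0.52056649 0.17725802 0.23765143] [ 9.00373165e-01  4.35118428e-01  3.02624087e-04 -1.59344676e-04] [-3.4234996   0.7862584   4.46855005] [0.14782959 0.53950426 0.04052476] 30.37572830915451 0.4446734596016765
```

{"op": "jog_arm", "data": {
  "increments": [
    {"dx": 0,"dy": 0,"dz": 0,"ax": 0,"ay": 0,"az": -0.04,"gripper": -0.3},
    {"dx": 0,"dy": 0,"dz": 0,"ax": 0,"ay": 0,"az": -0.08,"gripper": -0.3},
    {"dx": 0,"dy": 0,"dz": 0,"ax": 0,"ay": 0,"az": -0.12,"gripper": -0.3},
    {"dx": 0,"dy": 0,"dz": 0,"ax": 0,"ay": 0,"az": -0.16,"gripper": -0.3},
    {"dx": 0,"dy": 0,"dz": 0,"ax": 0,"ay": 0,"az": -0.2,"gripper": -0.3},
    {"dx": 0,"dy": 0,"dz": 0,"ax": 0,"ay": 0,"az": -0.24,"gripper": -0.3},
    {"dx": 0,"dy": 0,"dz": 0,"ax": 0,"ay": 0,"az": -0.28,"gripper": -0.3},
    {"dx": 0,"dy": 0,"dz": 0,"ax": 0,"ay": 0,"az": -0.31,"gripper": -0.3},
    {"dx": 0,"dy": 0,"dz": 0,"ax": 0,"ay": 0,"az": -0.31,"gripper": -0.3}
  ]
}}

```text
time: 16.0
eef_pos: [0.521, 0.177, 0.2375]
tcp_rot: [0.978, 0.207, 0.001, 0.0]
contact_force: [-1.3, -0.1, 4.4]
opening: 0.444
finger_force: 30.4
```

```bash
python3 - <<'E'
from h import *
s=get_state();print(s['time'],s['eef_pos'],s['tcp_rot'],s['contact_force'],s['wrist_torque'],s['finger_force'])
E
```

```text
16.0 [0.52102928 0.17704753 0.23747621] [9.78248557e-01 2.07433420e-01 9.67972053e-04 4.46688315e-04] [-1.28861699 -0.06686468  4.36671093] [0.00239052 0.10025362 0.51990514] 30.357386469841003
```

{"op": "jog_arm", "data": {
  "increments": [
    {"dx": 0,"dy": 0,"dz": 0,"ax": 0,"ay": 0,"az": -0.01,"gripper": -0.3},
    {"dx": 0,"dy": 0,"dz": 0,"ax": 0,"ay": 0,"az": -0.02,"gripper": -0.3},
    {"dx": 0,"dy": 0,"dz": 0,"ax": 0,"ay": 0,"az": -0.03,"gripper": -0.3},
    {"dx": 0,"dy": 0,"dz": 0,"ax": 0,"ay": 0,"az": -0.04,"gripper": -0.3},
    {"dx": 0,"dy": 0,"dz": 0,"ax": 0,"ay": 0,"az": -0.04,"gripper": -0.3}
  ]
}}

```text
time: 16.5
eef_pos: [0.5216, 0.1766, 0.2375]
tcp_rot: [0.985, 0.175, 0.002, 0.001]
contact_force: [2.8, -2.6, 5.8]
opening: 0.445
finger_force: 30.4
```

```bash
python3 - <<'E'
from h import *
s=get_state();print(s['time'],s['eef_pos'],s['tcp_rot'],s['contact_force'],s['wrist_torque'],s['finger_force'])
E
```

```text
16.5 [0.52161978 0.17659712 0.23754827] [9.84524948e-01 1.75235990e-01 1.60456299e-03 6.33165542e-04] [ 2.83623029 -2.59403262  5.80539542] [-0.40129293 -0.68946089  0.58303147] 30.44787347316742
```

Torque jumped to about 0.5 N m near 55°, so the ring is on its stop. I ease off slightly, open and rise.

{"op": "jog_arm", "data": {
  "increments": [
    {"dx": 0,"dy": 0,"dz": 0,"ax": 0,"ay": 0,"az": 0.015,"gripper": -0.3},
    {"dx": 0,"dy": 0,"dz": 0,"ax": 0,"ay": 0,"az": 0.015,"gripper": 0.0},
    {"dx": 0,"dy": 0,"dz": 0,"ax": 0,"ay": 0,"az": 0.015,"gripper": 0.2},
    {"dx": 0,"dy": 0,"dz": 0,"ax": 0,"ay": 0,"az": 0.015,"gripper": 0.5},
    {"dx": 0,"dy": 0,"dz": 0,"ax": 0,"ay": 0,"az": 0.015,"gripper": 0.5},
    {"dx": 0,"dy": 0,"dz": 0.2,"ax": 0,"ay": 0,"az": 0.015,"gripper": 0.5},
    {"dx": 0,"dy": 0,"dz": 0.6,"ax": 0,"ay": 0,"az": 0.015,"gripper": 0.5},
    {"dx": 0,"dy": 0,"dz": 1,"ax": 0,"ay": 0,"az": 0.015,"gripper": 0.5},
    {"dx": 0,"dy": 0,"dz": 1,"ax": 0,"ay": 0,"az": 0.015,"gripper": 0.5}
  ]
}}

```text
time: 17.4
eef_pos: [0.523, 0.1776, 0.3658]
tcp_rot: [0.982, 0.187, 0.007, 0.0]
contact_force: [-0.0, -0.5, 0.6]
opening: 0.752
finger_force: 0.0
```

{"op": "jog_arm", "data": {
  "increments": [
    {"dx": 0,"dy": -1,"dz": 0.1,"ax": 0,"ay": 0,"az": 0,"gripper": 0.5},
    {"dx": 0,"dy": -1,"dz": 0.1,"ax": 0,"ay": 0,"az": 0,"gripper": 0.5},
    {"dx": 0,"dy": -1,"dz": 0.1,"ax": 0,"ay": 0,"az": 0,"gripper": 0.5}
  ]
}}

```text
time: 17.7
eef_pos: [0.5202, 0.0544, 0.3686]
tcp_rot: [0.983, 0.186, -0.0, 0.0]
contact_force: [0.7, 0.5, 0.7]
opening: 0.752
finger_force: 0.0
```

{"op": "jog_arm", "data": {
  "increments": [
    {"dx": 0,"dy": -1,"dz": 0,"ax": 0,"ay": 0,"az": 0,"gripper": 0.5},
    {"dx": 0,"dy": -1,"dz": 0,"ax": 0,"ay": 0,"az": 0,"gripper": 0.5},
    {"dx": 0,"dy": -1,"dz": 0,"ax": 0,"ay": 0,"az": 0,"gripper": 0.5}
  ]
}}

```text
time: 18.0
eef_pos: [0.52, -0.0662, 0.3679]
tcp_rot: [0.983, 0.185, -0.001, 0.0]
contact_force: [0.2, 0.3, -0.4]
opening: 0.745
finger_force: 0.0
```

{"op": "jog_arm", "data": {
  "increments": [
    {"dx": 0,"dy": -1,"dz": 0,"ax": 0,"ay": 0,"az": 0,"gripper": 0.5},
    {"dx": 0,"dy": -1,"dz": 0,"ax": 0,"ay": 0,"az": 0,"gripper": 0.5},
    {"dx": 0,"dy": -1,"dz": 0,"ax": 0,"ay": 0,"az": 0,"gripper": 0.5},
    {"dx": 0,"dy": -1,"dz": 0,"ax": 0,"ay": 0,"az": 0,"gripper": 0.5}
  ]
}}

```text
time: 18.4
eef_pos: [0.52, -0.1855, 0.3674]
tcp_rot: [0.983, 0.185, -0.001, -0.001]
contact_force: [0.0, 0.9, -0.5]
opening: 0.744
finger_force: 0.0
```

```bash
python3 - <<'E'
from h import *
s=get_state();print(s['time'],s['eef_pos'],s['contact_force'])
out=[]
for n,r in(('top',(180,215,320,335)),('scene',(150,170,310,310))):
    f,d,K,E=cam(n);np.savez(n+'4.npz',f=f,d=d,K=K,E=E);P=pts(d,K,E)
    g=(P[...,2]>.226)&(P[...,2]<.242)&(np.hypot(P[...,0]-.52,P[...,1]-.178)<.04)
    p=P[g]; print(n,len(p),np.median(p[:,2]) if len(p) else '',[np.round(x,1) for x in rect(p[:,:2]*1000)[:2]] if len(p)>9 else '')
    out.append(cv2.resize(f[r[1]:r[3],r[0]:r[2]],(400,400),interpolation=cv2.INTER_CUBIC))
cv2.imwrite('pics/h2.png',np.hstack(out))
E
```

```text
18.4 [ 0.51998929 -0.18547386  0.36743991] [ 0.03477938  0.88091309 -0.54059038]
top 139 0.2337526103672256 [array([521.8, 173.5]), array([41.6, 39.1])]
scene 142 0.235650318762902 [array([519. , 174.5]), array([38.8, 39.7])]
```

View pics/h2.png

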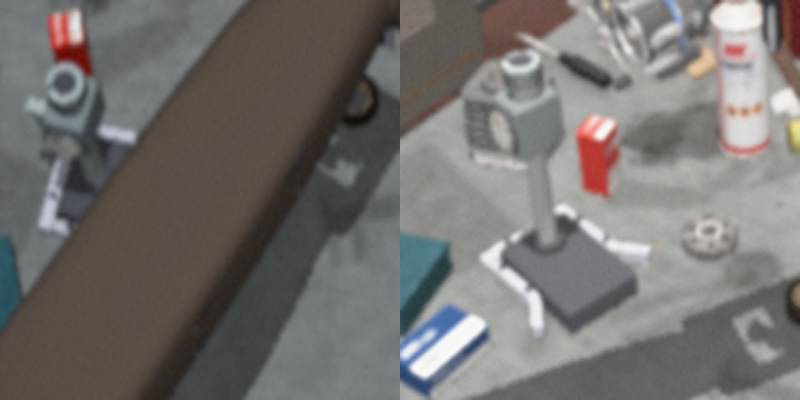

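The gauge is upright and in the dock, and the bystanders look unmoved, but the ring sits about 2 mm further out than before, shifted by the twist. There is time in hand, so I re-seat the foot with a second gentle low push.

{"op": "jog_arm", "data": {
  "increments": [
    {"dx": -0.14,"dy": 0.86,"dz": -0.4,"ax": 0,"ay": 0,"az": 0.318,"gripper": 0},
    {"dx": -0.14,"dy": 0.86,"dz": -0.4,"ax": 0,"ay": 0,"az": 0.318,"gripper": 0},
    {"dx": -0.14,"dy": 0.86,"dz": -0.4,"ax": 0,"ay": 0,"az": 0.318,"gripper": 0},
    {"dx": -0.14,"dy": 0.86,"dz": -0.4,"ax": 0,"ay": 0,"az": 0.318,"gripper": 0},
    {"dx": -0.14,"dy": 0.86,"dz": -0.4,"ax": 0,"ay": 0,"az": 0.318,"gripper": 0}
  ]
}}

```text
time: 19.0
eef_pos: [0.5033, -0.0774, 0.3204]
tcp_rot: [0.905, 0.426, -0.0, -0.0]
contact_force: [-0.9, -0.4, -0.2]
opening: 0.499
finger_force: 0.0
```

{"op": "jog_arm", "data": {
  "increments": [
    {"dx": -0.14,"dy": 0.8,"dz": -0.4,"ax": 0,"ay": 0,"az": 0.318,"gripper": 0},
    {"dx": -0.14,"dy": 0.8,"dz": -0.4,"ax": 0,"ay": 0,"az": 0.318,"gripper": 0},
    {"dx": -0.14,"dy": 0.8,"dz": -0.4,"ax": 0,"ay": 0,"az": 0.318,"gripper": 0},
    {"dx": -0.14,"dy": 0.8,"dz": -0.4,"ax": 0,"ay": 0,"az": 0.318,"gripper": 0},
    {"dx": -0.14,"dy": 0.8,"dz": -0.4,"ax": 0,"ay": 0,"az": 0.318,"gripper": 0}
  ]
}}

```text
time: 19.5
eef_pos: [0.4867, 0.0173, 0.2728]
tcp_rot: [0.773, 0.635, 0.0, -0.0]
contact_force: [0.6, -0.7, 0.9]
opening: 0.497
finger_force: 0.0
```

{"op": "jog_arm", "data": {
  "increments": [
    {"dx": 0,"dy": 0,"dz": -1,"ax": 0,"ay": 0,"az": 0,"gripper": 0},
    {"dx": 0,"dy": 0,"dz": -1,"ax": 0,"ay": 0,"az": 0,"gripper": 0},
    {"dx": 0,"dy": 0,"dz": -1,"ax": 0,"ay": 0,"az": 0,"gripper": 0}
  ]
}}

```text
time: 19.8
eef_pos: [0.4842, 0.0166, 0.1484]
tcp_rot: [0.774, 0.634, -0.002, -0.003]
contact_force: [-0.7, 0.3, -0.9]
opening: 0.499
finger_force: 0.0
```

{"op": "jog_arm", "data": {
  "increments": [
    {"dx": 0,"dy": 0,"dz": -0.4,"ax": 0,"ay": 0,"az": 0,"gripper": 0},
    {"dx": 0,"dy": 0,"dz": -0.75,"ax": 0,"ay": 0,"az": 0,"gripper": 0},
    {"dx": 0,"dy": 0,"dz": -0.75,"ax": 0,"ay": 0,"az": 0,"gripper": 0},
    {"dx": 0,"dy": 0,"dz": -0.75,"ax": 0,"ay": 0,"az": 0,"gripper": 0}
  ]
}}

```text
time: 20.2
eef_pos: [0.4872, 0.0161, 0.0632]
tcp_rot: [0.773, 0.634, -0.0, -0.0]
contact_force: [0.7, -0.2, -0.2]
opening: 0.498
finger_force: 0.0
```

{"op": "jog_arm", "data": {
  "increments": [
    {"dx": 0.02,"dy": 0,"dz": -0.28,"ax": 0,"ay": 0,"az": 0,"gripper": 0},
    {"dx": 0.025,"dy": 0,"dz": -0.28,"ax": 0,"ay": 0,"az": 0,"gripper": 0},
    {"dx": 0.05,"dy": 0.1,"dz": -0.28,"ax": 0,"ay": 0,"az": 0,"gripper": 0},
    {"dx": 0.07,"dy": 0.2,"dz": -0.28,"ax": 0,"ay": 0,"az": 0,"gripper": 0},
    {"dx": 0.085,"dy": 0.27,"dz": -0.28,"ax": 0,"ay": 0,"az": 0,"gripper": 0},
    {"dx": 0.09,"dy": 0.3,"dz": -0.28,"ax": 0,"ay": 0,"az": 0,"gripper": 0},
    {"dx": 0.095,"dy": 0.33,"dz": -0.28,"ax": 0,"ay": 0,"az": 0,"gripper": 0},
    {"dx": 0.1,"dy": 0.35,"dz": -0.28,"ax": 0,"ay": 0,"az": 0,"gripper": 0}
  ]
}}

```text
time: 21.0
eef_pos: [0.4989, 0.0586, 0.0294]
tcp_rot: [0.773, 0.635, 0.0, 0.0]
contact_force: [-0.9, 0.8, 0.3]
opening: 0.497
finger_force: 0.0
```

{"op": "jog_arm", "data": {
  "increments": [
    {"dx": 0.002,"dy": 0.01,"dz": 0,"ax": 0,"ay": 0,"az": 0,"gripper": 0},
    {"dx": 0.004,"dy": 0.02,"dz": 0,"ax": 0,"ay": 0,"az": 0,"gripper": 0},
    {"dx": 0.006,"dy": 0.03,"dz": 0,"ax": 0,"ay": 0,"az": 0,"gripper": 0},
    {"dx": 0.008,"dy": 0.04,"dz": 0,"ax": 0,"ay": 0,"az": 0,"gripper": 0}
  ]
}}

```text
time: 21.4
eef_pos: [0.5007, 0.061, 0.0293]
tcp_rot: [0.773, 0.635, -0.0, 0.002]
contact_force: [2.3, -10.9, -1.8]
opening: 0.498
finger_force: 5.1
```

{"op": "jog_arm", "data": {
  "increments": [
    {"dx": 0.002,"dy": 0.01,"dz": 0,"ax": 0,"ay": 0,"az": 0,"gripper": 0},
    {"dx": 0.003,"dy": 0.015,"dz": 0,"ax": 0,"ay": 0,"az": 0,"gripper": 0}
  ]
}}

```text
time: 21.6
eef_pos: [0.5024, 0.0616, 0.0298]
tcp_rot: [0.773, 0.635, 0.0, 0.004]
contact_force: [3.1, -14.4, -1.3]
opening: 0.496
finger_force: 6.6
```

{"op": "jog_arm", "data": {
  "increments": [
    {"dx": 0,"dy": 0.01,"dz": 0,"ax": 0,"ay": 0,"az": 0,"gripper": 0},
    {"dx": 0,"dy": 0.015,"dz": 0,"ax": 0,"ay": 0,"az": 0,"gripper": 0},
    {"dx": 0,"dy": 0.02,"dz": 0,"ax": 0,"ay": 0,"az": 0,"gripper": 0},
    {"dx": 0,"dy": 0.02,"dz": 0,"ax": 0,"ay": 0,"az": 0,"gripper": 0}
  ]
}}

```text
time: 22.0
eef_pos: [0.5041, 0.0623, 0.0307]
tcp_rot: [0.773, 0.635, 0.001, 0.006]
contact_force: [5.5, -19.1, -1.0]
opening: 0.498
finger_force: 8.9
```

```bash
sed -i 's/^    else.*//' ring.py; python3 ring.py; python3 - <<'E'
from h import *
s=get_state();print(s['contact_force'],s['wrist_torque'])
for k in('2','4','n'):
    t=np.load(f'scene{k}.npz');f,d,K,E=t['f'],t['d'],t['K'],t['E'];P=pts(d,K,E)
    # foot top: dark, z .026; front part by columns; dock-frame coords (top-calibrated dock, scene shift -4)
    hsv=cv2.cvtColor(f,cv2.COLOR_BGR2HSV); m=np.zeros(d.shape,np.uint8);m[245:305,185:252]=1
    m=((m>0)&(abs(P[...,2]-.026)<.006)&(hsv[...,2]<140)).astype(np.uint8)
    k_,l,st,_=cv2.connectedComponentsWithStats(m)
    i=1+np.argmax(st[1:,4]);p=P[l==i][:,:2]*1000;c,sz,b=rect(p);e=b[1]-b[0];e2=b[2]-b[1];e=e if np.hypot(*e)>np.hypot(*e2) else e2
    print(k,len(p),np.round(c,1),np.round(sz,1),'ang',np.rad2deg(np.arctan2(e[1],e[0]))%180)
E
```

```text
t 22.0 [0.5041 0.0623 0.0307] [0.773 0.635 0.001 0.006] [  5.5 -19.1  -1. ]
top ring 128 [524.2 177. ] [38.8 37. ]
[  4.41702166 -19.26899479  -2.62092358] [-3.10366602 -0.7168051  -0.54903134]
2 929 [514.5 139.4] [142.9  97.3] ang 78.927124
4 928 [510.2 139.8] [141.9  92.6] ang 76.94804
n 378 [483.3 139. ] [166.8  43.1] ang 72.99093
```

{"op": "jog_arm", "data": {
  "increments": [
    {"dx": -0.01,"dy": -0.05,"dz": 0,"ax": 0,"ay": 0,"az": 0,"gripper": 0},
    {"dx": -0.04,"dy": -0.2,"dz": 0,"ax": 0,"ay": 0,"az": 0,"gripper": 0},
    {"dx": -0.1,"dy": -0.5,"dz": 0,"ax": 0,"ay": 0,"az": 0,"gripper": 0},
    {"dx": -0.1,"dy": -0.5,"dz": 0.2,"ax": 0,"ay": 0,"az": 0,"gripper": 0},
    {"dx": -0.1,"dy": -0.5,"dz": 0.6,"ax": 0,"ay": 0,"az": 0,"gripper": 0},
    {"dx": -0.1,"dy": -0.5,"dz": 1,"ax": 0,"ay": 0,"az": 0,"gripper": 0},
    {"dx": -0.1,"dy": -0.5,"dz": 1,"ax": 0,"ay": 0,"az": 0,"gripper": 0}
  ]
}}

```text
time: 22.8
eef_pos: [0.4928, 0.0064, 0.1567]
tcp_rot: [0.773, 0.635, 0.005, 0.005]
contact_force: [0.7, -1.8, 0.5]
opening: 0.5
finger_force: 0.0
```

{"op": "jog_arm", "data": {
  "increments": [
    {"dx": 0,"dy": -0.5,"dz": 1,"ax": 0,"ay": 0,"az": 0,"gripper": 0},
    {"dx": 0,"dy": -0.7,"dz": 1,"ax": 0,"ay": 0,"az": 0,"gripper": 0},
    {"dx": 0,"dy": -1,"dz": 1,"ax": 0,"ay": 0,"az": 0,"gripper": 0},
    {"dx": 0,"dy": -1,"dz": 1,"ax": 0,"ay": 0,"az": 0,"gripper": 0}
  ]
}}

```text
time: 23.2
eef_pos: [0.489, -0.1153, 0.2719]
tcp_rot: [0.773, 0.634, 0.001, 0.002]
contact_force: [0.6, 0.4, -1.4]
opening: 0.496
finger_force: 0.0
```

```bash
python3 - <<'E'
from h import *
for n in('top','scene'):
    f,d,K,E=cam(n);np.savez(n+'5.npz',f=f,d=d,K=K,E=E);P=pts(d,K,E)
    g=(P[...,2]>.226)&(P[...,2]<.242)&(np.hypot(P[...,0]-.52,P[...,1]-.178)<.04)
    p=P[g]; print(n,len(p),np.median(p[:,2]),[np.round(x,1) for x in rect(p[:,:2]*1000)[:2]])
# scene: foot vs dock, same camera, same method before(0)/after
for k in('2','4','5'):
    t=np.load(f'scene{k}.npz');f,d,K,E=t['f'],t['d'],t['K'],t['E'];P=pts(d,K,E)
    hsv=cv2.cvtColor(f,cv2.COLOR_BGR2HSV); m=np.zeros(d.shape,np.uint8);m[245:305,185:252]=1
    m=((m>0)&(abs(P[...,2]-.026)<.006)&(hsv[...,2]<140)).astype(np.uint8)
    k_,l,st,_=cv2.connectedComponentsWithStats(m);i=1+np.argmax(st[1:,4]);p=P[l==i][:,:2]*1000;c,sz,b=rect(p);e=b[1]-b[0];e2=b[2]-b[1];e=e if np.hypot(*e)>np.hypot(*e2) else e2
    print(k,len(p),np.round(c,1),np.round(sz,1),'ang',np.rad2deg(np.arctan2(e[1],e[0]))%180)
f=np.load('scene5.npz')['f'];cv2.imwrite('pics/f1.png',cv2.resize(f[170:305,170:350],(800,600),interpolation=cv2.INTER_CUBIC))
E
```

```text
top 133 0.23329396217470855 [array([523.3, 173.6]), array([41.6, 38.7])]
scene 145 0.23541256624636875 [array([520.1, 175. ]), array([42.2, 38.3])]
2 929 [514.5 139.4] [142.9  97.3] ang 78.927124
4 928 [510.2 139.8] [141.9  92.6] ang 76.94804
5 930 [513.5 141.7] [145.4  91.1] ang 77.35823
```

View pics/f1.png

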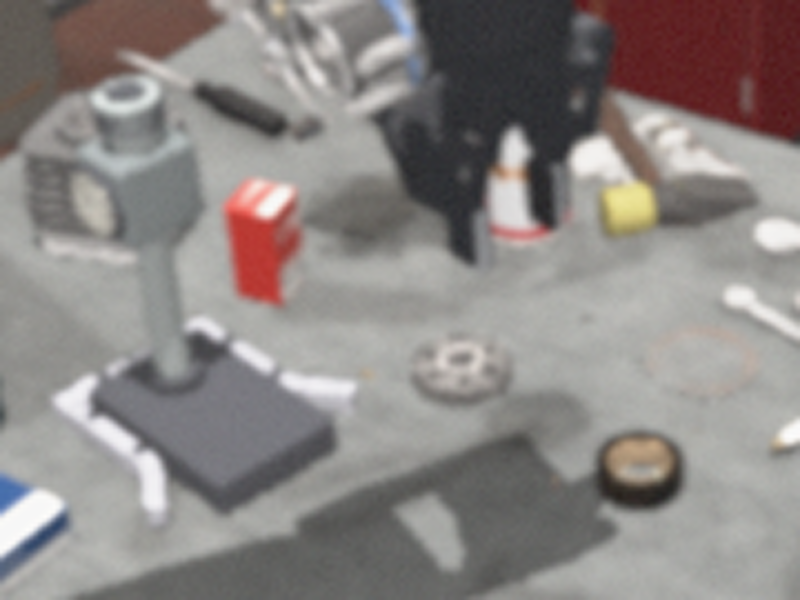

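The gauge is upright in the dock; the stop contact looks right but the foot is yawed about 1.5°. I swing the arm aside so that the top camera sees foot and stop clearly for a last check.

{"op": "jog_arm", "data": {
  "increments": [
    {"dx": 0,"dy": -0.95,"dz": 0.3,"ax": 0,"ay": 0,"az": -0.1,"gripper": 0},
    {"dx": 0,"dy": -0.95,"dz": 0.3,"ax": 0,"ay": 0,"az": -0.1,"gripper": 0},
    {"dx": 0,"dy": -0.95,"dz": 0.3,"ax": 0,"ay": 0,"az": -0.1,"gripper": 0}
  ]
}}

```text
time: 23.6
eef_pos: [0.4882, -0.2289, 0.305]
tcp_rot: [0.821, 0.571, -0.0, -0.0]
contact_force: [0.3, 0.2, 0.1]
opening: 0.497
finger_force: 0.0
```

{"op": "jog_arm", "data": {
  "increments": [
    {"dx": 0,"dy": -0.95,"dz": 0,"ax": 0,"ay": 0,"az": -0.1,"gripper": 0},
    {"dx": 0,"dy": -0.95,"dz": 0,"ax": 0,"ay": 0,"az": -0.1,"gripper": 0},
    {"dx": 0,"dy": -0.95,"dz": 0,"ax": 0,"ay": 0,"az": -0.1,"gripper": 0},
    {"dx": 0,"dy": -0.95,"dz": 0,"ax": 0,"ay": 0,"az": -0.1,"gripper": 0}
  ]
}}

```text
time: 24.0
eef_pos: [0.4879, -0.3412, 0.3029]
tcp_rot: [0.863, 0.505, -0.0, -0.002]
contact_force: [0.3, -0.4, -0.4]
opening: 0.5
finger_force: 0.0
```

```bash
python3 - <<'E'
from h import *
f,d,K,E=cam('top');np.savez('top6.npz',f=f,d=d,K=K,E=E);P=pts(d,K,E)
hsv=cv2.cvtColor(f,cv2.COLOR_BGR2HSV)
u,v,p=mask_cast(f,K,E,lambda h:(h[...,2]<105)&(abs(P[...,2]-.026)<.008),(190,250,262,300),.026)
print('foot',len(p),rect(p))
X=np.array([np.cos(np.deg2rad(78.5)),np.sin(np.deg2rad(78.5))]);Y=np.array([-X[1],X[0]]);o=np.array([516.1,143.8])
q=np.c_[(p-o)@X,(p-o)@Y];print('front edge',np.percentile(q[:,0],[.5,2,98,99.5]),np.percentile(q[:,1],[.5,99.5]))
cv2.imwrite('pics/e1.png',cv2.resize(f[235:305,180:275],(800,590),interpolation=cv2.INTER_CUBIC))
E
```

```text
foot 750 ((514.0618286132812, 140.7245330810547), (143.40101623535156, 89.71375274658203), array([[457.47818,  77.86444],
       [545.8395 ,  62.34543],
       [570.6455 , 203.58463],
       [482.28418, 219.10364]], dtype=float32))
front edge [-72.63793908 -68.4996527   62.98107326  66.0975073 ] [-43.14179823  45.66032264]
```

View pics/e1.png

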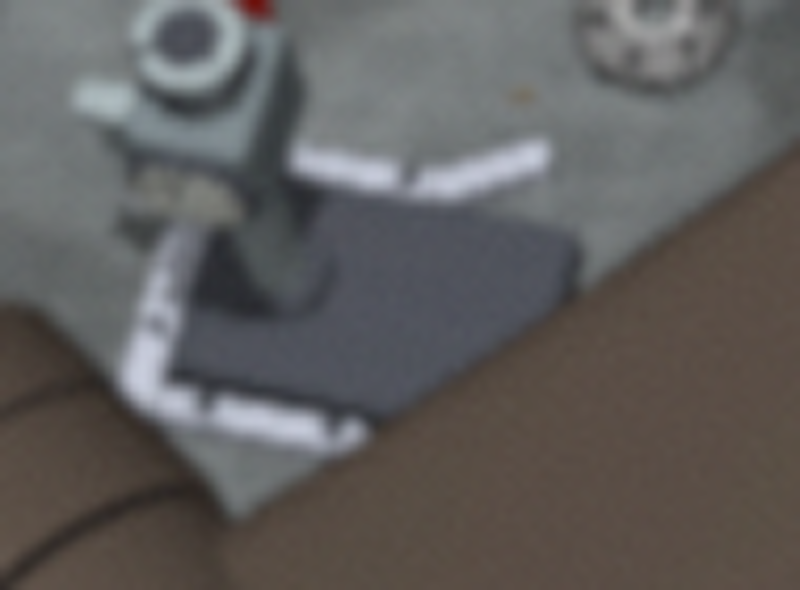

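```bash
python3 - <<'E'
from h import *
a=np.deg2rad(78.5);X=np.array([np.cos(a),np.sin(a)]);Y=np.array([-X[1],X[0]]);o=np.array([516.1,143.8])
xs=np.arange(52,92,2)
print(xs)
for k in('0','6'):
    t=np.load(f'top{k}.npz');g=cv2.cvtColor(t['f'],cv2.COLOR_BGR2GRAY).astype(np.float32);K,Ei=t['K'],np.linalg.inv(t['E'])
    for ys in((15,22),(24,30),(33,40)):
        r=[]
        for x in xs:
            w=[np.r_[(o+x*X+y*Y)/1000,.018,1] for y in np.arange(*ys)]
            c=np.array(w)@Ei.T; u=K[0,2]+K[0,0]*c[:,0]/-c[:,2];v=K[1,2]-K[1,1]*c[:,1]/-c[:,2]
            r.append(cv2.remap(g,u.astype(np.float32),v.astype(np.float32),1).mean())
        print(k,ys,np.round(r).astype(int))
E
```

```text
[52 54 56 58 60 62 64 66 68 70 72 74 76 78 80 82 84 86 88 90]
0 (15, 22) [106 107 106 105 102  98 102 114 137 156 168 167 166 165 163 157 141 123
 109 101]
0 (24, 30) [109 108 109 108 105 100 102 112 132 147 144 140 137 141 145 141 130 114
 104  97]
0 (33, 40) [110 110 110 109 106 100 100 114 137 162 176 183 185 183 177 161 140 120
 107 100]
6 (15, 22) [ 73  74  75  75  74  74  78  89 110 133 152 159 164 167 171 168 152 134
 118 109]
6 (24, 30) [ 82  82  83  82  81  81  87 100 122 142 146 148 147 153 158 153 140 124
 113 106]
6 (33, 40) [ 77  77  76  75  75  76  83 101 129 159 181 194 199 198 192 174 151 130
 116 108]
```

No bench shows between foot and stop: the profile goes straight from foot to stop at x≈68, the same place as the bare stop's inner edge. The foot is home, the ring was turned to its stop, and the arm is clear, so I hand in.

```bash
python3 -c "
from plant import job
print(job.sign_off())"
```

```text
the job is handed in; nothing more can be done
None
```

The job is handed in, verdict not shown: images put the gauge upright with its foot about 2 mm or less from the end stop and 1–2° off the dock's direction, the lock ring was turned clockwise about 58° until torque rose sharply (ring angle not read directly), the arm is clear, and no bystander looks moved.

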